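Release a locked drive from its dock through the service hole

TASK

The drive in the dock is locked in. Take the longer of the two screwdrivers from its stand, reach straight down through the small service hole in the dock's cover and press the hidden catch gently, only until the drive springs up, as the catch snaps if forced. Put the screwdriver back upright in a hole of the stand, then lift the drive out and stand it fully home in the empty slot of the storage rack; leave the other screwdriver and the stored drive where they are.

Things in the scene. Friction and masses are not known exactly. Their poses are not given: they have to be found in the camera images.
- dock: Drive dock, a black box with grey cover, fixed to the bench, 88 mm high. Origin on the bench under the middle of the drive bay; x points from the service hole to the bay, y across, z up; the box reaches from x = -109 to +55 mm, y = -44 to +44 mm. The bay is a slot in the cover, 75 mm along x, 19 mm along y. The driver must not press the dock or its catch with more than 18 N.
- dock_hole (a point): Centre of the round 6.5 mm service hole at the top of the dock's 8 mm thick cover; axes of the dock. Straight below it, unseen, is the spring catch's 13 mm pad, 40 to 53 mm below the cover's top (differs from dock to dock). Pressing it takes about 4 to 8 N; after 2 to 5 mm the drive comes free, after 5 to 6 mm the catch meets a hard stop.
- dock_bay (a point): Point where the middle of the drive's underside lies while locked in the bay, 22 mm above the bench. Axes of the dock.
- drive: Drive in a metal carrier with a black grip bar along its top, an upright slab 72 mm (x) x 16 mm (y) x 104 mm (z, up), about 0.15 kg, in the dock's bay; origin at the middle of its underside. Locked, it stands 38 mm out of the dock, leaning up to 4 degrees; released, about 58 mm, held up by a spring. It may stand in the rack either way round.
- drive_grip (a point): Good point to pinch the drive across its 16 mm thickness from above: 92 mm above its underside, 12 mm below its top edge. Axes of the drive.
- stored_drive: An identical drive (same origin and axes) already standing in the rack's slot 1. Leave it.
- rack: Black storage rack fixed to the bench, 92 mm (x) x 104 mm (y), with two open-topped slots that run along x, centred at y = -26 mm (slot 0, empty) and +26 mm (slot 1). Each slot is 20 mm wide in y and 78 mm long in x, with side walls 46 mm and end walls 30 mm above the bench. Origin on the bench under its middle.
- rack_slot0 (a point): Middle of the floor of the empty slot, 8 mm above the bench; a seated drive's origin lies here. Axes of the rack.
- stand: Driver stand fixed to the bench, a wooden block 48 mm (x) x 136 mm (y) x 72 mm high with three upright holes in its top, 6.5 mm wide and 66 mm deep, in a row along y, 42 mm apart. Origin on the bench under its middle. The two drivers stand in the outer holes, the middle one is empty.
- stand_hole0 (a point): Mouth of the stand's hole at y = -42 mm, at its top face, 72 mm above the bench. Axes of the stand.
- stand_hole1 (a point): Mouth of the stand's middle hole, y = 0.
- stand_hole2 (a point): Mouth of the stand's hole at y = +42 mm.
- long_driver: The longer screwdriver, 142 mm, 45 g: handle 80 mm long and 16 mm thick (14 mm low down), straight round blade 60 mm long and 3.6 mm thick. It stands blade down in the stand, handle shoulder resting on the stand's top. Its y axis points from tip to handle end (up); its origin lies 8 mm beside its axis (which passes through own z = +8 mm), 71 mm from the tip.
- long_tip (a point): Tip of the longer driver's blade, on its axis. Axes of the driver (y from tip to handle).
- long_handle (a point): Middle of the longer driver's handle, on its axis, 100 mm from the tip: the place to grip it. Axes of the driver.
- short_driver: The shorter screwdriver, 122 mm long, handle 75 mm long and 11 mm thick, blade only 45 mm: too short to trip the catch. It stands blade down in the stand; its own y axis points up. Leave it.

How it is judged (in metres and radians):
On the way, in this order (a step that is already met when the one before it is completed fails the run):
1. the longer driver's blade is at least 32 mm down the service hole while the drive is still locked (x of long_tip in the frame of dock_hole between -0.005 and 0.005 m and y of long_tip in the frame of dock_hole between -0.005 and 0.005 m and z of long_tip in the frame of dock_hole below -0.032 m and z of drive in the frame of dock_bay below 0.006 m), for 0.05 s.
2. the drive has sprung up at least 15 mm, untouched by the fingers, while the blade is still in the hole (x of long_tip in the frame of dock_hole between -0.005 and 0.005 m and y of long_tip in the frame of dock_hole between -0.005 and 0.005 m and z of long_tip in the frame of dock_hole below -0.01 m and z of drive in the frame of dock_bay above 0.015 m and contact force between the fingers and drive below 0.1 N), for 0.05 s.
At the end, for the whole second after the job is handed in: The drive stands upright at the bottom of the rack's empty slot (within 3 mm of the floor, 5 mm along and 4 mm across the slot, tilted less than 0.1 rad) and at rest; the longer driver stands upright (within 0.15 rad) in any hole of the stand, its blade at least 54 mm below the stand's top, at rest (x of drive in the frame of rack_slot0 between -0.005 and 0.005 m and y of drive in the frame of rack_slot0 between -0.004 and 0.004 m and z of drive in the frame of rack_slot0 between -0.003 and 0.003 m and angle between drive's own z axis and vertical below 0.1 rad and linear speed of each of drive, long_driver below 0.02 m/s and angle between long_driver's own y axis and vertical below 0.15 rad and ((x of long_tip in the frame of stand_hole0 between -0.011 and 0.011 m and y of long_tip in the frame of stand_hole0 between -0.011 and 0.011 m and x of long_handle in the frame of stand_hole0 between -0.011 and 0.011 m and y of long_handle in the frame of stand_hole0 between -0.011 and 0.011 m and z of long_tip in the frame of stand_hole0 below -0.054 m) or (x of long_tip in the frame of stand_hole1 between -0.011 and 0.011 m and y of long_tip in the frame of stand_hole1 between -0.011 and 0.011 m and x of long_handle in the frame of stand_hole1 between -0.011 and 0.011 m and y of long_handle in the frame of stand_hole1 between -0.011 and 0.011 m and z of long_tip in the frame of stand_hole1 below -0.054 m) or (x of long_tip in the frame of stand_hole2 between -0.011 and 0.011 m and y of long_tip in the frame of stand_hole2 between -0.011 and 0.011 m and x of long_handle in the frame of stand_hole2 between -0.011 and 0.011 m and y of long_handle in the frame of stand_hole2 between -0.011 and 0.011 m and z of long_tip in the frame of stand_hole2 below -0.054 m))); the robot touches nothing.
It fails at once if the longer driver presses the dock or its catch with more than 18 N (contact force between long_driver and dock above 18 N).
It fails at once if the drive is tipped over by more than 0.6 rad (angle between drive's own z axis and vertical above 0.6 rad).
It fails at once if the stored drive is moved by more than 15 mm (distance of stored_drive from where it was at the start of the episode above 0.015 m).
It fails at once if the shorter driver is moved by more than 20 mm (distance of short_driver from where it was at the start of the episode above 0.02 m).
It also fails if it takes over 72 s, if anything falls off the work surface, if the arm or the gripper's body presses on something with over 40 N, if the wrist force passes 120 N, or if a joint passes its speed limit or range.

ROBOT

A 6-joint arm with a two-finger parallel gripper is mounted at the origin on a cart in front of the work surface, level with it; the furniture and walls round the work are solid. World frame = base frame: x ahead of the robot, y to its left, z up, the work surface at z = 0. Lengths are in m, angles in degrees, forces in N, time in s.
With the tool pointing down it reaches from about 0.25 to 0.725 m from the base axis. Payload 9.7 kg.
Tool frame: the origin (TCP) lies on the centre line of the jaws, within the pads' length; the fingertips stand 14 mm ahead of it and the grasp point (between the pads) lies 5 mm behind it; z points along the fingers, y is the line along which they close (so a half turn about z gives the same grasp; the last joint's range is limited). The gripper opens to 85 mm and grips with 20 to 120 N. Pads are 22 mm wide; open, the fingers measure 114 mm over their backs; the gripper's body (76 mm by 85 mm) begins 54 mm behind the grasp point. The pads swing forward as they close: fully open they stand 13 mm farther back than shut.
Start: joints at [71.276, 4.979, 10.078, 95.1, 0, 90], TCP at [0.177, 0.521, 0.245] pointing down, gripper open.
Joint ranges: [-179.16, 179.16], [-48.56, 103.87], [-65.8, 70.77], [-126.05, 130.52], [-82.76, 87.17], [-180, 180]. Speed limits (degrees/s): [127.2, 127.2, 147.25, 180, 180, 180].

INTERFACE

Orientations are given as [roll, pitch, yaw] about the fixed x, y, z axes, in that order (R = Rz(yaw) Ry(pitch) Rx(roll)).
In Python, from workcell import bot, camera, get_calibration, ticket gives the robot as it stands. The module is installed in compiled form; this text tells all that it offers.
- The arm moves only by the tool send_rows, never from a script. Its arguments are lists of equal length, an entry for each row: "linear": the shift along the tool's x, y, z in m, a list of three; "twist": the turn, a rotation vector about the tool's x, y, z in units of 10 degrees (1.0 is 10 degrees), a list of three; "gripper": the opening in per cent of the stroke, from 0 (shut) to 100 (fully open). In form: {"linear": [[x, y, z], ...], "twist": [[wx, wy, wz], ...], "gripper": [gripper, ...]}. A call has 1 to 8 rows; each row shifts and turns the commanded pose from where the row before left it, along the tool's axes as they then stand; what a row does not reach is not made up. A row lasts 1/8 s, in which the tool goes at most 62.5 mm and 10.7 degrees, less where a joint would pass 70% of its speed; a pose out of reach is approached as far as the arm can. A call with a gripper value outside its range is refused whole. The fingers move at their own pace and stop on an object; "grip_force" is the grip in N (left out, the last holds). Time passes only in rows, so rows that do not move let the fingers close. It gives the time, the measured TCP pose, the force, the opening and the grip force at its end, in the units of the state.
- bot.get_obs(): the state, without advancing time (a new reading comes with each control period).
- camera(name): name is "side" or "top"; returns the picture (420x560x3 uint8, red, green, blue); there is no depth.
- get_calibration(name): a dict with "fx", "fy", "cx", "cy" (pixels), "k1" (the pictures are not rectified: a ray, as slopes to the right and down, at radius r is drawn at 1 + k1 r^2 times it, then the intrinsics apply), "origin" and "orientation" of the camera in the world. Camera axes: x right, y down, z forward; pixel columns grow to the right and rows downward; lengths in m; the calibration is good to about 2 mm. A picture is of the moment at which its call begins. get_calibration takes no time and is no camera call.
- ticket.job_done(): hands the job in; it is judged then, once.
The state is a dict: "time": time; "q": joint angles; "qd": joint speeds; "joint_efforts": joint torques, N m; "ee_pos": TCP position; "tcp_rot": TCP orientation; "wrist_force": force on the tool from outside, world axes, zero at the start; "torque": the same for the moment, N m; "opening": finger opening in m; "grasp_force": force on a finger pad.
Only numpy, scipy, OpenCV 4.12 (cv2) and the standard library are available. Lean on these libraries where they do the work, as an engineer would, in place of code of your own. Each camera call takes 0.05 s, during which the arm holds its last target. There are 200 camera calls.

## Working session

There is one attempt and no reset: what is moved stays moved. The work goes in short steps, Python scripts to look and compute and a tool call to move; the robot and the scene stay as the last step left them, time stands still between calls to the robot, and variables do not carry over. Pictures are saved under pics/ and viewed, at most 10 in all, crops included, and the job is handed in when it is done.

Besides the shell and the picture viewer there is one more tool, called as name(argument=value, ...) on one line, values as JSON. send_rows: Moves the arm, as the interface text tells. Its arguments: {"type":"object","properties":{"linear":{"type":"array"},"twist":{"type":"array"},"gripper":{"type":"array"},"grip_force":{"type":"number"}},"required":["linear","twist","gripper"]}

```bash
mkdir -p pics
python3 - <<'E'
from workcell import bot,camera,get_calibration
import cv2
for n in("top","side"):
    im=camera(n); cv2.imwrite(f"pics/{n}0.png",im[:,:,::-1]); print(get_calibration(n))
o=bot.get_obs()
print(o)
E
```

```text
{'fx': 451.93071727329107, 'fy': 451.93071727329107, 'cx': 283.22013377706907, 'cy': 207.8471377577603, 'k1': -0.10395382236918253, 'origin': array([2.72546994e-01, 1.03995549e-03, 1.15549677e+00]), 'orientation': array([-168.81362628,   -0.18766238,  -89.89505488])}
{'fx': 401.67431088092553, 'fy': 401.67431088092553, 'cx': 274.5054765255178, 'cy': 207.43691895097402, 'k1': 0.002018856162532695, 'origin': array([0.50597615, 0.68119036, 0.67732512]), 'orientation': array([-128.55292806,    1.07666768,  178.32113811])}
{'time': 0.1, 'q': array([7.12754338e+01, 5.00675329e+00, 1.00380706e+01, 9.50990411e+01,
       4.57132470e-04, 8.99984898e+01]), 'qd': array([-0.02449733, -0.14726892,  0.12143921,  0.0575793 ,  0.04632322,
       -0.04800774]), 'joint_efforts': array([-3.59343710e-05, -5.21560299e+01,  4.65657663e+01,  1.60100166e-02,
       -1.74764574e-05, -2.14109104e-07]), 'ee_pos': array([0.17649669, 0.52070848, 0.24465715]), 'tcp_rot': array([-1.79932276e+02, -4.58917252e-04,  1.61276943e+02]), 'wrist_force': array([-0.03020826, -0.5006013 , -0.33368199]), 'torque': array([-0.01352004, -0.05643168, -0.04498629]), 'grasp_force': 0.0, 'opening': 0.08541784667600671}
```

View pics/top0.png

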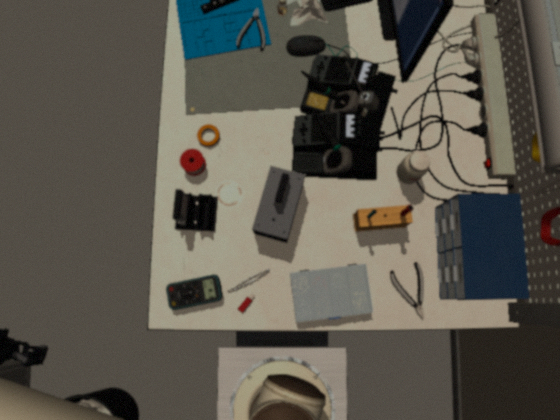

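View pics/side0.png

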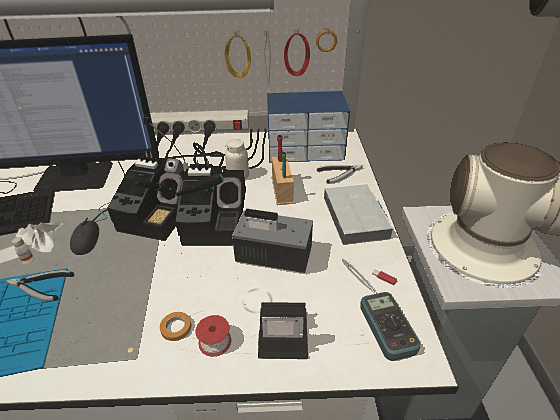

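```bash
cat > h.py <<'E'
import numpy as np, cv2
from scipy.spatial.transform import Rotation as R
from scipy.optimize import least_squares
from workcell import bot,camera,get_calibration
C={n:get_calibration(n) for n in("top","side")}
def proj(n,P):
    c=C[n]; r=R.from_euler('xyz',c['orientation'],degrees=True)
    p=r.inv().apply(np.atleast_2d(P)-c['origin']); s=p[:,:2]/p[:,2:]
    s=s*(1+c['k1']*(s**2).sum(1,keepdims=True))
    return s*[c['fx'],c['fy']]+[c['cx'],c['cy']]
def onz(n,uv,z):
    return least_squares(lambda a:(proj(n,[a[0],a[1],z])[0]-uv),[.5,0]).x
def tiles(im,boxes,out,k=6,W=800,H=600):
    """boxes: (c0,r0,w,h,px,py)"""
    o=np.zeros((H,W,3),np.uint8)
    for c,r,w,h,px,py in boxes:
        t=cv2.resize(im[r:r+h,c:c+w],None,fx=k,fy=k,interpolation=cv2.INTER_CUBIC)
        for i in range(-c%10,w,10):
            t[:6 if (c+i)%50 else 14,i*k+k//2]=(255,0,0)
        for j in range(-r%10,h,10):
            t[j*k+k//2,:6 if (r+j)%50 else 14]=(255,0,0)
        t=t[:H-py,:W-px]; o[py:py+t.shape[0],px:px+t.shape[1]]=t
    o=cv2.convertScaleAbs(o,alpha=1.5)
    cv2.imwrite(out,o[:,:,::-1])
E
python3 - <<'E'
from h import *
t=cv2.imread("pics/top0.png")[:,:,::-1]; s=cv2.imread("pics/side0.png")[:,:,::-1]
tiles(t,[(245,160,65,90,0,0),(165,182,60,56,400,0),(345,195,64,42,400,345)],"pics/t1.png")
tiles(s,[(225,200,95,80,0,0),(265,130,35,80,580,0),(250,297,65,20,0,485)],"pics/s1.png")
E
```

```text
(no output)
```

View pics/t1.png

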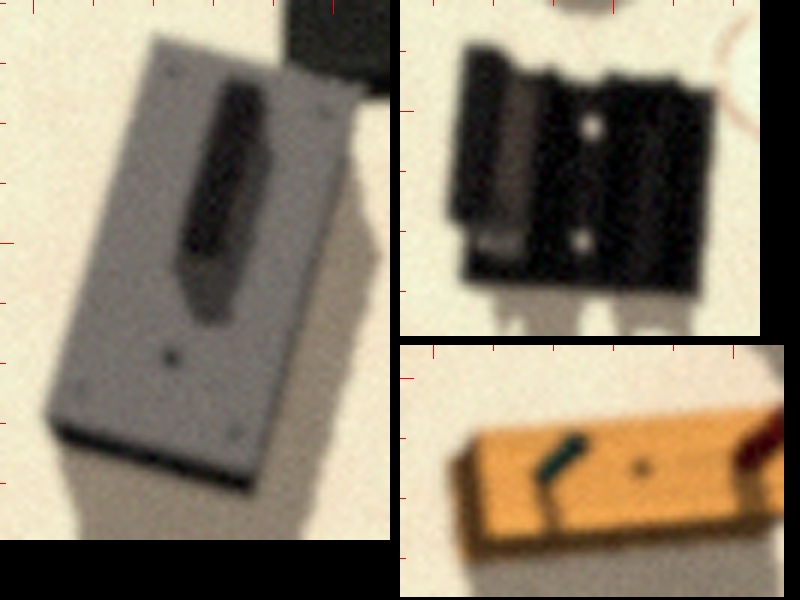

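View pics/s1.png

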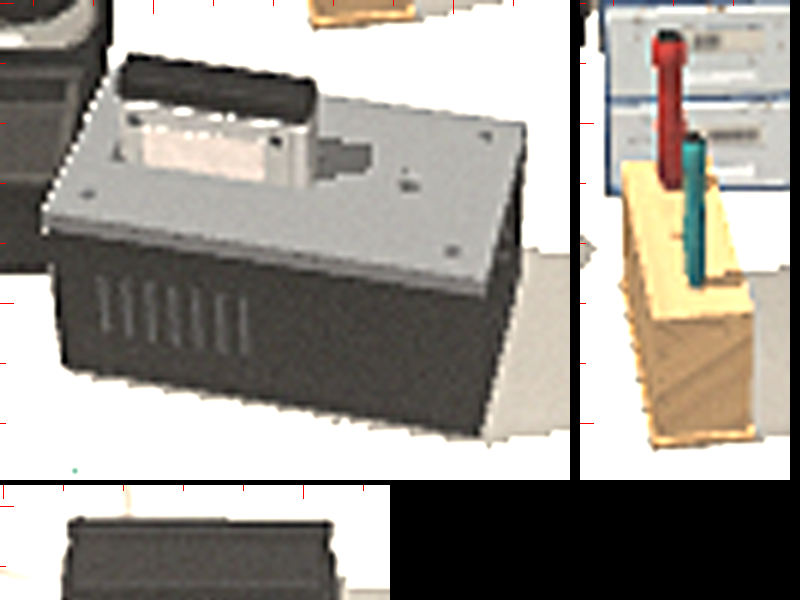

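Run:
```python
from h import *
t=np.clip(cv2.imread("pics/top0.png")[:,:,::-1].astype(float)*1.5,0,255).astype(np.uint8); s=np.clip(cv2.imread("pics/side0.png")[:,:,::-1].astype(float)*1.3,0,255).astype(np.uint8)
o="pics/tmp.png"
tiles(t,[(168,185,50,50,0,0)],o,7,350,600); a=cv2.imread(o)
tiles(t,[(345,195,64,35,0,0)],o,7,350,245)
tiles(t,[(370,195,50,35,0,0)],o,7,350,245); a[355:600]=cv2.imread(o)
tiles(s,[(252,297,60,63,0,0)],o,7,450,600); b=cv2.imread(o)
cv2.imwrite("pics/r1.png",np.hstack([a,b]))
```

```text
(no output)
```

View pics/r1.png

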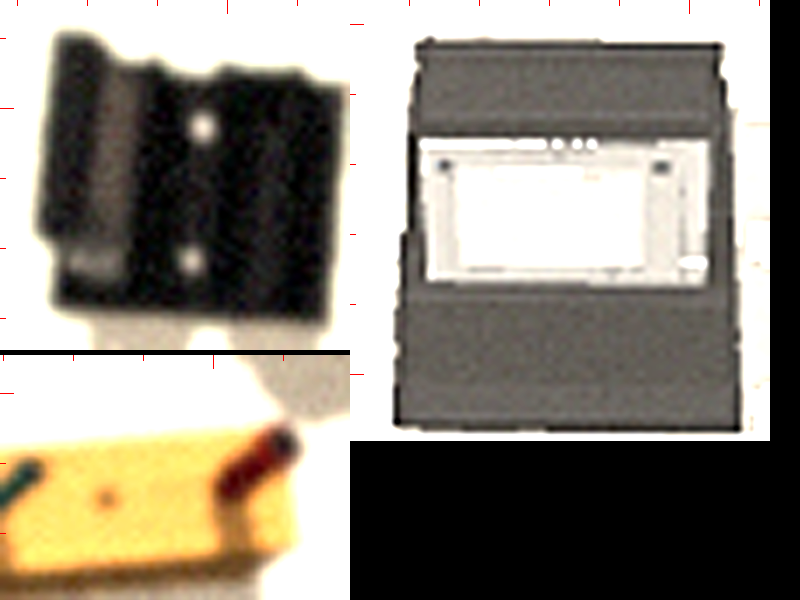

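```bash
cat > fit.py <<'E'
from h import *
def px(c,r,ox,oy,k): return lambda x,y:(c+(x-ox+.5)/k-.5, r+(y-oy+.5)/k-.5)
td=px(245,160,0,0,6); ts=px(345,195,400,345,6); ts7=px(370,195,0,355,7); tr=px(168,185,0,0,7)
sd=px(225,200,0,0,6); ss=px(265,130,580,0,6); sr=px(252,297,350,0,7)
m=1e-3
dock=[("top",td(155,38),55,44,88),("top",td(362,90),55,-44,88),("top",td(47,413),-109,44,88),("top",td(254,480),-109,-44,88),
("side",sd(45,217),55,44,88),("side",sd(487,283),-109,44,88),("side",sd(525,125),-109,-44,88),("side",sd(65,368),55,44,0),("side",sd(480,435),-109,44,0)]
stand=[("top",ts(478,435),24,68,72),("top",ts(487,535),-24,68,72),("top",ts7(288,548),-24,-68,72),("top",ts(641,468),0,0,72),
("side",ss(622,163),24,-68,72),("side",ss(705,165),-24,-68,72),("side",ss(655,318),24,68,72),("side",ss(750,310),-24,68,72)]
rack=[("top",tr(345,85),46,-52,0),("top",tr(327,322),-46,-52,0),
("side",sr(397,427),46,52,0),("side",sr(741,430),-46,52,0),("side",sr(408,288),46,52,46),("side",sr(733,290),-46,52,46)]
def fit(F,name,x0):
    f=lambda p:np.concatenate([proj(n,[p[0]+m*(x*np.cos(p[2])-y*np.sin(p[2])),p[1]+m*(x*np.sin(p[2])+y*np.cos(p[2])),z*m])[0]-uv for n,uv,x,y,z in F])
    for sel in(("top","side"),("top",),("side",)):
        G=F; F=[q for q in G if q[0] in sel]
        s=least_squares(f,x0,loss='soft_l1'); print(name,sel,s.x[:2].round(4),np.degrees(s.x[2]).round(2)); 
        if len(sel)==2: print(f(s.x).reshape(-1,2).round(1).tolist())
        F=G
fit(dock,"dock",[.5,0,-.2]); fit(stand,"stand",[.5,-.25,0]); fit(rack,"rack",[.45,.2,0])
print("hole top",onz("top",td(171,358),.088),"side",onz("side",sd(408,186),.088))
print("midhole",onz("top",ts(641,468),.072),onz("top",ts7(106,497),.072),onz("side",ss(678,236),.072))
print("screws top",onz("top",tr(203,128),.008),onz("top",tr(190,261),.008))
print("red base",onz("side",ss(672,190),.072),"teal base",onz("side",ss(697,287),.072))
print("red top side",onz("side",ss(668,38),.152),"top",onz("top",ts7(285,443),.152))
E
python3 fit.py
```

```text
dock ('top', 'side') [0.5259 0.0018] -15.69
[[0.1, -0.9], [0.2, -0.1], [-0.9, 0.2], [0.0, -0.9], [-0.1, -1.8], [0.4, -1.1], [1.1, -1.2], [-0.2, 1.1], [0.3, 2.0]]
dock ('top',) [0.5249 0.0016] -15.44
dock ('side',) [0.5266 0.003 ] -15.68
stand ('top', 'side') [ 0.4696 -0.251 ] 5.33
[[-1.4, -1.7], [-0.5, 0.9], [2.5, -0.1], [-0.0, -0.1], [-1.1, -0.7], [1.5, -2.3], [-0.7, 0.4], [1.6, 0.1]]
stand ('top',) [ 0.4693 -0.2514] 5.34
stand ('side',) [ 0.4706 -0.2497] 5.57
rack ('top', 'side') [0.4885 0.2226] -3.2
[[1.4, -0.4], [1.0, 0.4], [-0.3, -0.7], [0.5, -0.4], [-3.1, 4.9], [2.5, 5.3]]
rack ('top',) [0.4879 0.2258] -2.5
rack ('side',) [0.4885 0.2164] -2.95
hole top [0.45575    0.02216692] side [0.45815768 0.02507841]
midhole [ 0.46936177 -0.25100694] [ 0.46992512 -0.25094164] [ 0.47251542 -0.24733099]
screws top [0.51215975 0.22321295] [0.46204923 0.22610014]
red base [ 0.47368622 -0.28695023] teal base [ 0.46581141 -0.20554639]
red top side [ 0.4746437  -0.28727442] top [ 0.47336422 -0.29228059]
```

```bash
cat >> h.py <<'E'
def rel(x,y,z,jaw=None):
    "shift to target in tool axes (mm), and the turn about tool z (deg) to jaw heading"
    o=bot.get_obs(); T=R.from_euler('xyz',o['tcp_rot'],degrees=True)
    d=T.inv().apply(np.array([x,y,z])-o['ee_pos'])*1e3
    yv=T.apply([0,1,0]); h=np.degrees(np.arctan2(yv[1],yv[0]))
    print('t',o['time'],'shift mm',d.round(2),'jaw now',h.round(2), 'turn z', None if jaw is None else round(-(((jaw-h)+90)%180-90),2),'tilt',np.degrees(np.arccos(-T.apply([0,0,1])[2])).round(2), 'F',o['wrist_force'].round(2))
E
python3 - <<'E'
from h import *
rel(.4742,-.2910,.245,5.4)
# rack refit
exec(open('fit.py').read().split('fit(dock')[0].replace('from h import *',''))
rack=rack[:4]+[("side",sr(408,288),46,36,46),("side",sr(733,290),-46,36,46)]
fit(rack,"rack",[.45,.2,0])
for z in(.008,.046,.03):print("screws top",z,onz("top",tr(203,128),z),onz("top",tr(190,261),z))
E
```

```text
t 0.1 shift mm [-5.4250e+02 -6.7319e+02  4.5000e-01] jaw now 71.28 turn z 65.88 tilt 0.07 F [-0.03 -0.5  -0.33]
rack ('top', 'side') [0.4887 0.2257] -3.05
[[0.2, -0.5], [-0.2, 0.3], [-0.4, 0.9], [0.6, 1.1], [-2.6, -1.4], [2.2, -1.2]]
rack ('top',) [0.4879 0.2258] -2.5
rack ('side',) [0.489  0.2257] -2.88
screws top 0.008 [0.51215975 0.22321295] [0.46204923 0.22610014]
screws top 0.046 [0.50422484 0.21585556] [0.45577376 0.21864714]
screws top 0.03 [0.50756586 0.21895341] [0.45841606 0.22178525]
```

send_rows(linear=[[-0.034, -0.042, 0], [-0.034, -0.042, 0], [-0.034, -0.042, 0], [-0.034, -0.042, 0], [-0.034, -0.042, 0], [-0.034, -0.042, 0], [-0.034, -0.042, 0], [-0.034, -0.042, 0]], twist=[[0, 0, 0], [0, 0, 0], [0, 0, 0], [0, 0, 0], [0, 0, 0], [0, 0, 0], [0, 0, 0], [0, 0, 0]], gripper=[60, 60, 60, 60, 60, 60, 60, 60], grip_force=80)

```text
time: 1.1
ee_pos: [0.3264, 0.1137, 0.2452]
tcp_rot: [180.0, 0.0, 161.3]
wrist_force: [-0.3, -0.4, -0.4]
opening: 0.0516
grasp_force: 0.0
```

send_rows(linear=[[-0.034, -0.042, 0], [-0.034, -0.042, 0], [-0.034, -0.042, 0], [-0.034, -0.042, 0], [-0.034, -0.042, 0], [-0.034, -0.042, 0], [-0.034, -0.042, 0], [-0.034, -0.042, 0]], twist=[[0, 0, 0], [0, 0, 0], [0, 0, 0], [0, 0, 0], [0, 0, 0], [0, 0, 0], [0, 0, 0], [0, 0, 0]], gripper=[60, 60, 60, 60, 60, 60, 60, 60])

```text
time: 2.1
ee_pos: [0.4763, -0.292, 0.2449]
tcp_rot: [180.0, -0.0, 161.3]
wrist_force: [1.5, -0.1, 1.0]
opening: 0.0509
grasp_force: 0.0
```

send_rows(linear=[[0, 0, 0], [0, 0, 0], [0, 0, 0], [0, 0, 0], [0, 0, 0], [0, 0, 0], [0, 0, 0], [0, 0, 0]], twist=[[0, 0, 0.95], [0, 0, 0.95], [0, 0, 0.95], [0, 0, 0.95], [0, 0, 0.95], [0, 0, 0.95], [0, 0, 0.89], [0, 0, 0]], gripper=[60, 60, 60, 60, 60, 60, 60, 60])

```text
time: 3.1
ee_pos: [0.4759, -0.2901, 0.2449]
tcp_rot: [-180.0, -0.0, 95.4]
wrist_force: [-0.1, -0.3, -0.3]
opening: 0.0513
grasp_force: 0.0
```

Run:
```python
from h import *
rel(.4742,-.2910,.106,5.4)
print(bot.get_obs()['ee_pos'],bot.get_obs()['q'])
```

```text
t 3.1 shift mm [ -0.77  -1.73 138.91] jaw now 5.44 turn z 0.04 tilt 0.04 F [-0.13 -0.27 -0.33]
[ 0.47594039 -0.2901192   0.24491392] [-3.13642531e+01  6.04135994e+00  1.11828143e+01  9.51824564e+01
 -2.05221180e-03  5.31998557e+01]
```

send_rows(linear=[[-0.001, -0.002, 0.04], [0, 0, 0.04], [0, 0, 0.03], [0, 0, 0.02], [0, 0, 0.009], [0, 0, 0], [0, 0, 0], [0, 0, 0]], twist=[[0, 0, 0], [0, 0, 0], [0, 0, 0], [0, 0, 0], [0, 0, 0], [0, 0, 0], [0, 0, 0], [0, 0, 0]], gripper=[60, 60, 60, 60, 60, 60, 0, 0])

```text
time: 4.1
ee_pos: [0.4745, -0.2916, 0.1072]
tcp_rot: [179.9, 0.0, 95.4]
wrist_force: [-0.4, 0.3, -1.0]
opening: 0.0158
grasp_force: 0.4
```

send_rows(linear=[[0, 0, 0], [0, 0, 0], [0, 0, 0], [0, 0, 0]], twist=[[0, 0, 0], [0, 0, 0], [0, 0, 0], [0, 0, 0]], gripper=[0, 0, 0, 0])

```text
time: 4.6
ee_pos: [0.4744, -0.2915, 0.1067]
tcp_rot: [180.0, 0.0, 95.4]
wrist_force: [1.0, 0.1, 4.4]
opening: 0.0135
grasp_force: 77.9
```

Run:
```python
from h import *
o=bot.get_obs();print(o['ee_pos'],o['opening'],o['grasp_force'],o['wrist_force'],o['torque'])
im=np.mean([camera('side') for _ in range(3)],0).astype(np.uint8); im2=np.mean([camera('top') for _ in range(3)],0).astype(np.uint8)
tiles(im,[(240,60,80,100,0,0)],'pics/tmp.png',5,400,500);a=cv2.imread('pics/tmp.png')
tiles(im2,[(345,180,80,80,0,0)],'pics/tmp.png',5,400,500)
cv2.imwrite('pics/g1.png',np.hstack([a,cv2.imread('pics/tmp.png')]))
```

```text
[ 0.47444735 -0.29147807  0.10669348] 0.013543806411262165 77.90326077542431 [0.99263916 0.09513978 4.38281614] [-0.04043953 -0.47547275 -0.08189692]
```

View pics/g1.png

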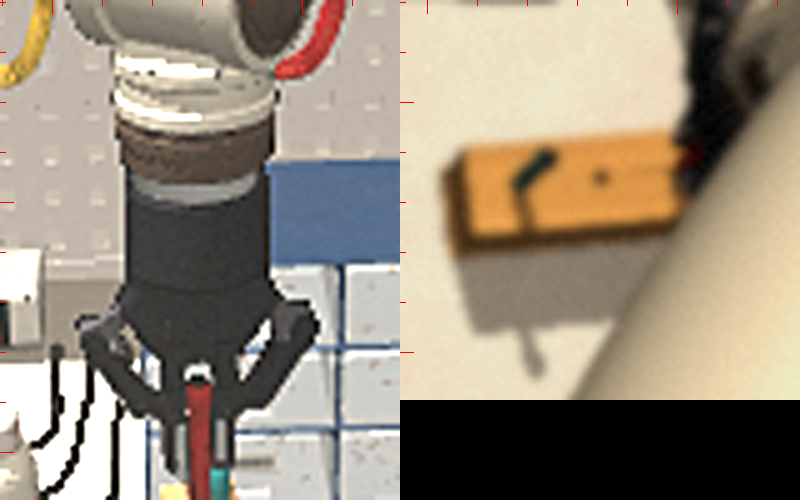

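send_rows(linear=[[0, 0, -0.01], [0, 0, -0.02], [0, 0, -0.03], [0, 0, -0.03], [0, 0, -0.03], [0, 0, -0.01], [0, 0, 0], [0, 0, 0]], twist=[[0, 0, 0], [0, 0, 0], [0, 0, 0], [0, 0, 0], [0, 0, 0], [0, 0, 0], [0, 0, 0], [0, 0, 0]], gripper=[0, 0, 0, 0, 0, 0, 0, 0])

```text
time: 5.9
ee_pos: [0.4738, -0.2912, 0.2348]
tcp_rot: [-179.9, -0.1, 95.4]
wrist_force: [-0.0, 0.3, -0.8]
opening: 0.0135
grasp_force: 77.8
```

Run:
```python
from h import *
o=bot.get_obs();print(o['ee_pos'],o['opening'],o['grasp_force'],o['wrist_force'],o['torque'])
rel(.457,.0236,.236,74.3)
cv2.imwrite('pics/sideA.png',np.mean([camera('side') for _ in range(3)],0).astype(np.uint8)[:,:,::-1])
```

```text
[ 0.4737583  -0.29115227  0.2348042 ] 0.013527951674513542 77.82346932814107 [-0.03342209  0.26689592 -0.78648807] [-0.00998842  0.01662174  0.00600635]
t 5.9 shift mm [314.94  12.79  -0.81] jaw now 5.37 turn z -68.93 tilt 0.13 F [-0.03  0.27 -0.79]
```

send_rows(linear=[[0.04, 0.002, 0], [0.05, 0.002, 0], [0.05, 0.002, 0], [0.05, 0.002, 0], [0.05, 0.002, 0], [0.045, 0.002, 0], [0.03, 0.001, 0], [0, 0, 0]], twist=[[0, 0, 0], [0, 0, 0], [0, 0, 0], [0, 0, 0], [0, 0, 0], [0, 0, 0], [0, 0, 0], [0, 0, 0]], gripper=[0, 0, 0, 0, 0, 0, 0, 0])

```text
time: 7.05
ee_pos: [0.4572, 0.0251, 0.2359]
tcp_rot: [-180.0, -0.0, 95.5]
wrist_force: [0.9, 0.8, -0.5]
opening: 0.0135
grasp_force: 77.9
```

send_rows(linear=[[0, 0, 0], [0, 0, 0], [0, 0, 0], [0, 0, 0], [0, 0, 0], [0, 0, 0], [0, 0, 0], [0, 0, 0]], twist=[[0, 0, -0.98], [0, 0, -0.98], [0, 0, -0.98], [0, 0, -0.98], [0, 0, -0.98], [0, 0, -0.98], [0, 0, -0.98], [0, 0, 0]], gripper=[0, 0, 0, 0, 0, 0, 0, 0])

```text
time: 8.05
ee_pos: [0.4576, 0.0227, 0.236]
tcp_rot: [-180.0, -0.0, 163.9]
wrist_force: [-0.1, 0.2, -0.4]
opening: 0.0137
grasp_force: 77.9
```

Run:
```python
from h import *
rel(.457,.0236,.236,74.3)
o=bot.get_obs();print(o['ee_pos'])
p=o['ee_pos']; A=proj('side',[p+[0,0,-.096+d] for d in(0,.06)]);print('pred tip/shoulder side',A, 'hole',proj('side',[.457,.0236,.088]))
im={}
for n in('side','top'):
    f=[camera(n) for _ in range(4)]; im[n]=np.mean(f,0).astype(np.uint8); cv2.imwrite(f'pics/{n}B.png',im[n][:,:,::-1])
tiles(im['side'],[(262,165,60,75,0,0)],'pics/tmp.png',8,480,600);a=cv2.imread('pics/tmp.png')
tiles(im['top'],[(245,160,65,90,0,0)],'pics/tmp.png',5,320,600)
cv2.imwrite('pics/g2.png',np.hstack([a,cv2.imread('pics/tmp.png')]))
```

```text
t 8.05 shift mm [ 0.78  0.69 -0.  ] jaw now 73.86 turn z -0.44 tilt 0.03 F [-0.1   0.2  -0.44]
[0.45755442 0.02272039 0.23599581]
pred tip/shoulder side [[293.02333775 211.50704214]
 [293.31801262 188.51365672]] hole [[293.06653679 230.11614458]]
```

View pics/g2.png

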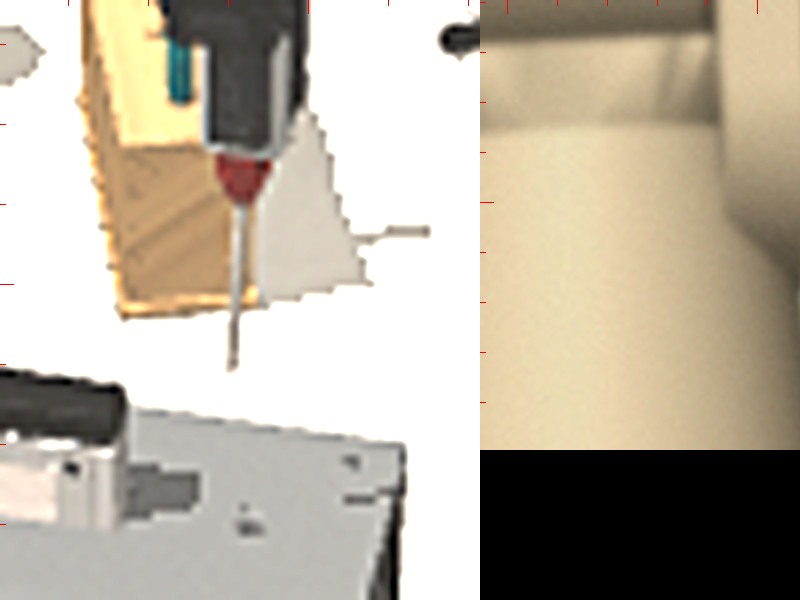

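Run:
```python
from h import *
b=cv2.imread('pics/sideB.png').astype(float).mean(2); z=cv2.imread('pics/side0.png').astype(float).mean(2)
print(b[224:236,286:300].round().astype(int))
print(b[188:213,284:300].round().astype(int))
```

```text
[[ 64 129 124 123 124 123 124 124 123 124 123 124 124 125]
 [ 68 130 123 124 125 123 124 123 124 124 123 123 124 123]
 [ 69 131 125 123 124 123 124 123 124 125 124 125 124 124]
 [ 72 130 123 124 124 124 123 125 124 123 123 124 123 125]
 [132 125 125 124 123 127  90 126 125 124 124 123 124 126]
 [126 124 124 123 125 125 119 134 138 123 123 123 124 124]
 [124 123 123 124 126 106  79  85 106 125 123 124 125 125]
 [123 123 123 123 126 114  63  73  87 118 126 123 124 125]
 [123 123 123 123 125 126 129 130 128 125 124 123 124 124]
 [123 123 123 124 123 124 124 124 124 125 123 124 125 124]
 [122 124 125 123 124 124 124 125 123 124 124 123 125 125]
 [124 124 123 123 124 123 124 123 125 124 123 124 124 123]]
[[105 102 104 107 110 102  52  60  59  53  70 149 140 136 136 137]
 [104 106 108 101  93  97  76  55  54  48 119 145 138 137 137 137]
 [107 106  95  91  95 101 105  83  70  79 148 140 138 136 137 136]
 [ 97  92  93  98 102 104 101 139 107 104 145 140 137 138 138 138]
 [ 90  98  99 102 103  99  95 133 110 105 142 139 138 137 138 140]
 [ 97 101 102 103 101  97  91 137  98 117 141 138 136 13
[... 584 characters left out ...]
 141 111 132 136 135 133 129]
 [ 91  83  84  78  78  90 114 105  76 101 115 129 240 236 235 235]
 [102  97 144 187 180 248 191  92 195 243 236 232 226 222 225 225]
 [237 235 236 230 229 236 149  82 244 232 227 224 224 223 225 224]
 [223 224 224 224 223 232 148  76 241 227 223 225 223 222 223 224]
 [219 223 223 222 224 233 145  81 239 227 222 224 223 224 224 224]
 [220 222 221 222 222 232 147  85 237 225 222 222 222 224 224 224]
 [222 223 222 221 221 231 144 110 234 223 221 223 223 224 224 224]
 [221 223 224 223 221 229 126  95 231 222 220 221 223 222 222 224]
 [222 220 224 222 224 227 149 178 227 221 220 222 222 224 223 223]
 [221 222 224 223 223 227 231 229 225 222 220 221 220 220 220 221]]
```

send_rows(linear=[[0, 0, 0.01], [0, 0, 0.01], [0, 0, 0.008], [0, 0, 0], [0, 0, 0]], twist=[[0, 0, 0], [0, 0, 0], [0, 0.3, 0], [0, 0, 0], [0, 0, 0]], gripper=[0, 0, 0, 0, 0])

```text
time: 9.07
ee_pos: [0.4576, 0.0234, 0.2082]
tcp_rot: [-180.0, -3.0, 164.0]
wrist_force: [0.1, 0.1, -0.0]
opening: 0.0136
grasp_force: 77.9
```

Run:
```python
from h import *
rel(.457,.0236,.236,74.3)
o=bot.get_obs();p=o['ee_pos'];print(p)
f=[camera('side') for _ in range(4)]; im=np.mean(f,0).astype(np.uint8); cv2.imwrite('pics/sideC.png',im[:,:,::-1]); b=im.astype(float).mean(2)
print(b[198:236,285:301].round().astype(int))
for h in(0,.02,.04,.06): print(h,proj('side',p+[0,0,-.096+h]))
```

```text
t 9.075 shift mm [  2.03  -0.   -27.76] jaw now 73.97 turn z -0.33 tilt 2.97 F [ 0.07  0.13 -0.01]
[0.4575679  0.02343434 0.20817238]
[[100 100 102 104 110  62  57  60  60  57  49 153 142 138 138 139]
 [101 101 102 105 107  73  60  57  59  51  85 148 140 141 139 138]
 [102 101 102 102 101 103  47  54  57  51 143 143 139 138 138 136]
 [102 101 102  96  94  99  83  65  91 103 144 136 135 136 132 139]
 [137 136 161 148 153 173 160 150 124 120 134 136 134 134 129 243]
 [ 81  85  78  78  86  89  84 119 100 120 129 240 236 235 235 230]
 [ 96 144 186 178 241 240 246 156 124 245 234 226 222 224 226 226]
 [236 235 231 227 224 226 235 148 117 238 228 224 222 225 224 224]
 [224 225 224 222 219 223 234 146 116 238 228 223 223 223 223 224]
 [222 223 222 221 220 223 234 146 116 237 227 224 224 225 224 224]
 [223 221 222 220 219 221 232 144 114 237 226 223 223 223 223 222]
 [223 222 221 220 218 220 231 143 112 235 226 223 224 224 224 225]
 [224 223 222 219 218 220 232 146 115 234 225 223 222 222 224 223]
 [221 223 222 222 221 222 232 145 113 234 225 222 223 223 223 223]
 [222 224 224 223 224 227 23
[... 1017 characters left out ...]
5 124 124 124 124 126 126]
 [ 71 132 126 123 123 124 125  90 127 125 124 123 124 125 124 126]
 [129 126 125 124 124 125 126 120 134 137 125 123 125 126  66  67]
 [124 124 123 123 123 125 104  78  85 107 126 125 125 125 128 129]
 [124 124 123 124 124 126 113  61  74  87 118 125 124 125 125 125]
 [123 123 124 123 124 124 126 129 130 127 126 124 124 124 124 125]
 [123 123 123 123 124 124 125 124 124 125 124 123 123 125 122 124]
 [123 124 122 124 123 124 123 124 124 123 123 124 124 123 123 124]
 [125 123 122 122 123 122 124 124 124 124 125 123 125 124 123 123]]
0 [[292.91067701 221.71226072]]
0.02 [[293.00240464 214.57061898]]
0.04 [[293.0968715  207.21763918]]
0.06 [[293.19420255 199.64376822]]
```

send_rows(linear=[[0, 0, 0], [0.0013, -0.0011, 0], [-0.0004, 0, 0.01], [-0.0004, 0, 0.01], [0, 0, 0], [0, 0, 0]], twist=[[0, -0.07, 0], [0, 0, 0], [0, 0, 0], [0, 0, 0], [0, 0, 0], [0, 0, 0]], gripper=[0, 0, 0, 0, 0, 0])

```text
time: 10.02
ee_pos: [0.456, 0.0228, 0.1883]
tcp_rot: [-180.0, -2.3, 164.0]
wrist_force: [-0.1, -0.7, -0.7]
opening: 0.0134
grasp_force: 77.9
```

```bash
cat > look.py <<'E'
from h import *
o=bot.get_obs();p=o['ee_pos'];print(p.round(4),o['tcp_rot'].round(2),o['wrist_force'].round(2))
f=[camera('side') for _ in range(4)]; im=np.mean(f,0).astype(np.uint8); cv2.imwrite('pics/sideD.png',im[:,:,::-1]); b=im.astype(float).mean(2)
print(b[207:236,287:301].round().astype(int))
E
python3 look.py
```

```text
[0.456  0.0228 0.1883] [-179.99   -2.31  163.98] [-0.07 -0.68 -0.72]
[[222 223 226 244 145  45  47  46 116 245 230 225 224 224]
 [222 219 221 229 199  85  35 117 234 233 225 224 224 223]
 [221 219 218 222 236 189  93 198 238 228 224 224 224 224]
 [222 221 218 220 231 175  86 187 232 225 222 223 224 224]
 [222 222 220 221 230 174  93 185 231 224 223 223 223 222]
 [223 224 224 226 234 178  90 182 229 222 221 220 221 219]
 [223 223 222 225 234 178  89 184 230 222 222 222 222 221]
 [224 224 223 224 232 179  84 212 227 221 219 222 221 221]
 [226 225 226 226 233 179  81 210 226 222 222 221 219 219]
 [205 201 235 236 239 182  85 225 229 226 225 225 224 221]
 [111 110 105 141 145 120  92 200 207 236 235 233 231 227]
 [120 121 119 120 118 127 100 110 110 106 140 139 137 170]
 [123 123 122 123 123 131 104 124 122 121 118 118 116 113]
 [124 124 124 123 123 130 106 125 124 123 123 121 122 122]
 [124 123 125 122 124 132 106 127 124 124 123 124 124 123]
 [124 124 122 123 124 133 108 125 124 123 124 124 124 125]
 [127 124 123 124 124 131 105 126 124 124 123 124 123 125]
 [129 124 125 122 124 131 108 125 123 122 123 124 124 124]
 [131 125 124 124 124 128 114 125 126 124 124 123 124 124]
 [132 125 124 123 125 133 104 126 124 124 125 124 124 123]
 [129 124 124 122 125 123 102 126 123 124 124 125 125 126]
 [125 124 123 125 127  67 105 128 125 125 125 126 124 128]
 [124 123 124 125 126 121 135 141 125 127 126 128  66  68]
 [125 125 124 126 105  78  86 110  63  67  65 128 129 128]
 [123 123 124 126 112  64  74  89 123 131 128 126 125 126]
 [123 123 123 124 126 129 130 127 126 125 124 124 124 124]
 [123 124 124 124 124 123 125 124 124 123 125 123 123 125]
 [122 122 122 123 125 123 124 125 123 123 123 124 124 125]
 [123 123 123 123 124 123 123 123 123 125 125 123 124 124]]
```

Run:
```python
from h import *
a=cv2.imread('pics/sideD.png').astype(float).mean(2); z=cv2.imread('pics/sideC.png').astype(float).mean(2); o=cv2.imread('pics/side0.png').astype(float).mean(2)
print((a-o)[222:236,289:312].round().astype(int))
```

```text
[[  5   4   4  13 -10   4   4   4   5   4   4   3   3   2   2   2   0   5
    5   5   6   7   2]
 [  1   7   4  12 -14   8   4   5   2   3   3   4   1   5   6   5   2   3
    4   5   4   4   3]
 [  6   3   5  13 -12   3   3   0   3   5   4   7   4   4   4   5   6   5
    4   4   7   7   3]
 [  6   6   3   8  -6   4   6   5   5   4   5   6   4   3   8   5   6   6
    7   7   8   8 -39]
 [  3   2   4  14 -17   5   3   6   3   5   3   3   5   5   6   3   6   4
   10  10 -53 -54  -6]
 [  4   3   2   5 -19   7   2   4   6   6   4   5   9   3   5   7  11 -55
  -51 -51 -47 -51  -7]
 [  3   5   5 -20 -19   8   4   6   4   6   5   9   8 -54 -50 -50 -48 -50
  -44 -44 -45 -33   3]
 [  8   3   5   2   5   8   2   6   5   6 -55 -50 -56  12  11  11  10  11
   12  10  13   5   8]
 [  6   3   6   5   2   7 -58 -53 -54   8  10   6   8   4   4   7   8   5
    5   6   4   3  -2]
 [  4   4   3   3   2   7   5   9   8   6   4   6   6   4   4   4   3   3
    4   2   9   4   1]
 [  4   2   7   5   8   3   6   5   4   4   3   4   5   3   5   6   3   3
    2   6   3  -3   1]
 [  6   4   3   3   5   3   2   3   6   4   1   7   4   3   4   4   6   4
    8   5   4  -2   1]
 [  1   5   4   3   5   6   2   1   3   4   5   6   3   6   6   6   2   3
    6   2   2   3   2]
 [  7   6   6   3   5   3   2   4   5   5   4   5   3   2   6   6   5   6
    4   2   3   0  -1]]
```

send_rows(linear=[[0, -0.0006, 0], [0, 0, 0.001], [0, 0, 0.001], [0, 0, 0.001], [0, 0, 0]], twist=[[0, 0, 0], [0, 0, 0], [0, 0, 0], [0, 0, 0], [0, 0, 0]], gripper=[0, 0, 0, 0, 0])

```text
time: 10.85
ee_pos: [0.4557, 0.0222, 0.1852]
tcp_rot: [-180.0, -2.3, 164.0]
wrist_force: [-0.1, -0.2, -0.6]
opening: 0.0136
grasp_force: 77.9
```

```bash
sed -i 's/207:236/222:235/;s/287:301/289:304/' look.py; python3 look.py
```

```text
[0.4557 0.0222 0.1852] [-180.     -2.31  163.98] [-0.15 -0.22 -0.6 ]
[[124 124 123 128 113 103 126 125 124 125 123 123 124 123 125]
 [125 123 125 130 112 104 126 125 123 123 126 123 123 125 125]
 [124 124 124 129 106 119 126 123 124 123 125 124 124 124 124]
 [123 123 123 130 103 126 125 125 123 123 122 125 124 125 125]
 [125 124 125 130 101 125 124 124 124 126 125 124 124 127 125]
 [123 124 126 128 103 126 124 125 124 125 126 127 126 126 127]
 [124 124 125  89 104 129 125 126 126 125 125 128  67  68  68]
 [123 124 126 116  82 142 128 126 129  65  67  66 130 131 131]
 [125 127 106  81  87 111  62  64  97 130 131 129 127 125 124]
 [124 126 112  63  75  89 122 129 126 126 125 125 125 125 124]
 [123 126 127 130 130 129 128 126 124 124 123 124 124 124 123]
 [123 123 124 125 124 125 123 124 123 124 123 125 123 124 125]
 [124 124 124 124 124 123 124 124 123 125 124 123 124 124 124]]
```

send_rows(linear=[[0, -0.0005, 0], [0, 0, 0.001], [0, 0, 0.001], [0, 0, 0]], twist=[[0, 0, 0], [0, 0, 0], [0, 0, 0], [0, 0, 0]], gripper=[0, 0, 0, 0])

```text
time: 11.55
ee_pos: [0.4555, 0.0218, 0.1832]
tcp_rot: [-180.0, -2.3, 164.0]
wrist_force: [-0.1, 0.3, -0.5]
opening: 0.0139
grasp_force: 77.9
```

```bash
python3 look.py
```

```text
[0.4555 0.0218 0.1832] [-180.     -2.31  163.97] [-0.12  0.26 -0.5 ]
[[123 125 125 121 114 105 126 124 124 123 123 124 122 124 126]
 [124 124 124 120 117 102 126 124 125 122 124 124 124 124 125]
 [124 123 123 121 116 103 127 124 123 125 125 123 124 124 124]
 [123 121 125 120 113 103 127 124 124 122 123 123 123 124 125]
 [123 124 124 124 110 100 126 124 121 125 124 125 125 126 128]
 [125 124 124 124 108  99 126 126 124 126 126 127 126 126 127]
 [123 124 126  91 107 129 126 127 125 126 125 128  63  67  69]
 [124 126 127 116 107 144 126 128  66  66  65 127 131 130 131]
 [124 126 103  80  69  98  63  66 131 128 128 126 124 126 126]
 [124 127 112  64  76  75 124 128 127 127 125 124 124 124 122]
 [124 124 126 129 131 128 127 125 124 124 124 124 125 123 124]
 [123 124 125 125 123 124 124 123 124 123 124 124 123 124 124]
 [122 124 124 124 124 124 124 122 125 124 124 123 124 124 123]]
```

send_rows(linear=[[-0.0006, 0, 0], [0, 0, 0.001], [0, 0, 0.001], [-0.0001, 0, 0.001], [0, 0, 0]], twist=[[0, 0, 0], [0, 0, 0], [0, 0, 0], [0, 0, 0], [0, 0, 0]], gripper=[0, 0, 0, 0, 0])

```text
time: 12.38
ee_pos: [0.456, 0.0216, 0.1802]
tcp_rot: [-180.0, -2.3, 164.0]
wrist_force: [-0.6, 0.4, -0.1]
opening: 0.0138
grasp_force: 77.9
```

```bash
python3 look.py
```

```text
[0.456  0.0216 0.1802] [-180.     -2.31  163.98] [-0.59  0.44 -0.1 ]
[[123 122 123 132 109 125 124 124 124 124 124 123 124 125 125]
 [125 124 124 131 108 125 124 123 123 124 123 124 125 124 124]
 [122 123 122 132 107 124 125 123 124 125 123 123 123 124 125]
 [123 124 123 133 107 124 125 124 124 124 122 125 123 124 125]
 [124 124 123 133 104 126 123 123 122 124 124 124 125 126 126]
 [123 123 123 132 113 125 124 124 125 126 127 126 127 126 128]
 [125 124 123 132 104 127 125 126 123 127 128  67  67  67  68]
 [124 125 126 131 108 140 125 129  66  67  65 131 130 129 131]
 [124 126 104  96  76  58  62 129 129 129 128 127 125 125 125]
 [123 126 112  48  66  76 124 128 126 124 126 123 125 125 124]
 [124 124 128 131 130 130 126 125 125 124 123 125 124 123 124]
 [124 124 125 126 125 125 124 123 123 123 124 122 124 125 124]
 [124 123 122 125 124 124 124 122 125 124 124 122 125 124 124]]
```

send_rows(linear=[[0, 0, 0.001], [0, 0, 0.001], [-0.0001, 0, 0], [0, 0, 0]], twist=[[0, 0, 0], [0, 0, 0], [0, 0, 0], [0, 0, 0]], gripper=[0, 0, 0, 0])

```text
time: 13.08
ee_pos: [0.4561, 0.0216, 0.1783]
tcp_rot: [180.0, -2.3, 164.0]
wrist_force: [0.4, -0.7, -0.8]
opening: 0.0133
grasp_force: 77.9
```

```bash
python3 look.py
```

```text
[0.4561 0.0216 0.1783] [180.    -2.3  163.98] [ 0.37 -0.72 -0.78]
[[125 122 121 132 106 125 125 124 123 123 124 123 123 124 124]
 [123 123 123 132 107 125 124 123 124 123 124 123 123 125 124]
 [123 123 123 133 108 125 124 123 124 124 124 123 124 125 124]
 [123 124 123 133 106 125 124 123 124 124 123 124 124 124 126]
 [123 124 124 131 126 124 124 123 125 125 125 124 125 126 125]
 [123 123 123 133 105 125 124 123 125 126 126 125 128 128 128]
 [122 124 124 133 106 127 126 126 124 125 129  67  68  68  67]
 [124 124 124 134 108 141 125 130  64  66  66 131 131 131 130]
 [123 126 103 120  88  57  61 130 128 130 129 126 125 125 124]
 [124 126 109  80  74  74 123 126 125 124 125 124 124 124 124]
 [122 125 126 127 129 130 127 126 124 124 124 124 123 124 123]
 [123 124 125 123 125 124 123 123 123 124 125 123 123 124 124]
 [124 124 123 124 124 123 122 123 125 124 124 124 125 124 123]]
```

send_rows(linear=[[-0.0001, 0, 0.002], [-0.0001, 0, 0.002], [0, 0, 0.002], [-0.0001, 0, 0.002], [0, 0, 0]], twist=[[0, 0, 0], [0, 0, 0], [0, 0, 0], [0, 0, 0], [0, 0, 0]], gripper=[0, 0, 0, 0, 0])

```text
time: 13.9
ee_pos: [0.456, 0.0216, 0.1701]
tcp_rot: [-180.0, -2.3, 164.0]
wrist_force: [-0.6, -0.6, 0.1]
opening: 0.0134
grasp_force: 77.9
```

send_rows(linear=[[-0.0001, 0, 0.002], [-0.0001, 0, 0.002], [0, 0, 0.002], [-0.0001, 0, 0.002], [0, 0, 0]], twist=[[0, 0, 0], [0, 0, 0], [0, 0, 0], [0, 0, 0], [0, 0, 0]], gripper=[0, 0, 0, 0, 0])

```text
time: 14.52
ee_pos: [0.456, 0.0216, 0.1621]
tcp_rot: [-180.0, -2.3, 164.0]
wrist_force: [-0.1, 0.1, -1.2]
opening: 0.0139
grasp_force: 77.9
```

```bash
python3 look.py
```

```text
[0.456  0.0216 0.1621] [-179.99   -2.31  163.98] [-0.07  0.14 -1.22]
[[122 123 124 131 104 125 124 123 123 124 124 124 123 125 125]
 [123 124 123 132 107 124 125 123 124 124 124 124 123 125 124]
 [123 124 123 130 106 124 123 124 123 123 124 122 124 125 123]
 [122 123 123 132 105 126 125 123 124 123 124 125 125 128 127]
 [123 123 123 133 107 125 124 125 124 123 125 126 128 129  66]
 [124 124 123 132 106 125 124 123 126 126 126 126 130  68  74]
 [123 124 125 133 106 127 125 126 125 126 128  68  70  74  73]
 [124 124 123 135 108 139 125 129  65  65  66 132 130 135  75]
 [123 125 101 130 103  56  61 130 129 130 128 127 125 128 133]
 [124 124 109  99 102  73 122 126 125 125 124 124 124 125 125]
 [123 122 125 125 126 128 126 124 123 124 124 124 124 125 124]
 [123 124 123 125 125 124 124 124 123 124 123 123 125 124 122]
 [123 124 124 121 123 122 124 125 124 122 123 123 123 126 123]]
```

send_rows(linear=[[-0.0001, 0, 0.002], [-0.0001, 0, 0.002], [0, 0, 0.002], [-0.0001, 0, 0.002], [-0.0001, 0, 0.002], [-0.0001, 0, 0.002], [0, 0, 0]], twist=[[0, 0, 0], [0, 0, 0], [0, 0, 0], [0, 0, 0], [0, 0, 0], [0, 0, 0], [0, 0, 0]], gripper=[0, 0, 0, 0, 0, 0, 0])

```text
time: 15.6
ee_pos: [0.456, 0.0216, 0.1501]
tcp_rot: [-180.0, -2.3, 164.0]
wrist_force: [0.6, 0.1, -0.5]
opening: 0.0139
grasp_force: 77.9
```

send_rows(linear=[[-0.0001, 0, 0.001], [0, 0, 0.001], [0, 0, 0.001], [0, 0, 0]], twist=[[0, 0, 0], [0, 0, 0], [0, 0, 0], [0, 0, 0]], gripper=[0, 0, 0, 0])

```text
time: 16.1
ee_pos: [0.456, 0.0216, 0.1472]
tcp_rot: [-180.0, -2.3, 164.0]
wrist_force: [0.3, 0.6, -0.3]
opening: 0.0139
grasp_force: 77.9
```

send_rows(linear=[[0, 0, 0.001], [0, 0, 0.001], [0, 0, 0]], twist=[[0, 0, 0], [0, 0, 0], [0, 0, 0]], gripper=[0, 0, 0])

```text
time: 16.48
ee_pos: [0.4559, 0.0216, 0.1452]
tcp_rot: [-180.0, -2.3, 164.0]
wrist_force: [0.8, 0.6, 0.0]
opening: 0.0137
grasp_force: 77.9
```

send_rows(linear=[[0, 0, 0.001], [0, 0, 0.0005], [0, 0, 0]], twist=[[0, 0, 0], [0, 0, 0], [0, 0, 0]], gripper=[0, 0, 0])

```text
time: 16.85
ee_pos: [0.4559, 0.0217, 0.1437]
tcp_rot: [-180.0, -2.3, 164.0]
wrist_force: [0.2, 0.4, 0.2]
opening: 0.0136
grasp_force: 77.9
```

send_rows(linear=[[-0.0001, 0, 0.001], [0, 0, 0.0005], [0, 0, 0]], twist=[[0, 0, 0], [0, 0, 0], [0, 0, 0]], gripper=[0, 0, 0])

```text
time: 17.23
ee_pos: [0.4559, 0.0216, 0.1422]
tcp_rot: [-180.0, -2.3, 164.0]
wrist_force: [-0.5, 1.2, 0.4]
opening: 0.0136
grasp_force: 77.9
```

send_rows(linear=[[0, 0, 0.001], [0, 0, 0.0005], [0, 0, 0]], twist=[[0, 0, 0], [0, 0, 0], [0, 0, 0]], gripper=[0, 0, 0])

```text
time: 17.6
ee_pos: [0.4559, 0.0217, 0.1407]
tcp_rot: [-180.0, -2.3, 164.0]
wrist_force: [0.6, 0.2, 0.1]
opening: 0.0136
grasp_force: 77.9
```

```bash
cat > dz.py <<'E'
from h import *
fs=[]
for i in range(5): b=camera('side'); fs.append(bot.get_obs()['wrist_force'])
print(np.mean(fs,0).round(2),bot.get_obs()['ee_pos'].round(4)); o=cv2.imread('pics/side0.png').astype(float).mean(2)
d=b.astype(float).mean(2)-o; r=d[200:235,240:280]; print('drive region diff',np.abs(r).mean().round(1), (np.abs(d[195:215,243:280])>25).sum())
E
python3 dz.py
```

```text
[ 0.15 -0.11 -0.52] [0.4559 0.0217 0.1408]
drive region diff 4.3 3
```

send_rows(linear=[[0, 0, 0.001], [0, 0, 0.0005], [0, 0, 0]], twist=[[0, 0, 0], [0, 0, 0], [0, 0, 0]], gripper=[0, 0, 0])

```text
time: 18.23
ee_pos: [0.4558, 0.0217, 0.1392]
tcp_rot: [-180.0, -2.3, 164.0]
wrist_force: [-1.1, 0.5, 0.1]
opening: 0.0133
grasp_force: 77.9
```

send_rows(linear=[[-0.0001, 0, 0.001], [0, 0, 0.0005], [0, 0, 0]], twist=[[0, 0, 0], [0, 0, 0], [0, 0, 0]], gripper=[0, 0, 0])

```text
time: 18.6
ee_pos: [0.4559, 0.0217, 0.1377]
tcp_rot: [-180.0, -2.3, 164.0]
wrist_force: [0.0, 0.2, -0.7]
opening: 0.0138
grasp_force: 77.9
```

```bash
python3 dz.py
```

```text
[ 0.25 -0.01 -0.31] [0.4559 0.0217 0.1378]
drive region diff 4.3 2
```

send_rows(linear=[[0, 0, 0.001], [0, 0, 0.0005], [0, 0, 0]], twist=[[0, 0, 0], [0, 0, 0], [0, 0, 0]], gripper=[0, 0, 0])

```text
time: 19.23
ee_pos: [0.4558, 0.0217, 0.1362]
tcp_rot: [-180.0, -2.3, 164.0]
wrist_force: [0.9, 0.9, -1.6]
opening: 0.0137
grasp_force: 77.9
```

send_rows(linear=[[-0.0001, 0, 0.001], [0, 0, 0.0005], [0, 0, 0]], twist=[[0, 0, 0], [0, 0, 0], [0, 0, 0]], gripper=[0, 0, 0])

```text
time: 19.6
ee_pos: [0.4558, 0.0217, 0.1347]
tcp_rot: [-180.0, -2.3, 164.0]
wrist_force: [0.4, 0.1, -0.6]
opening: 0.0137
grasp_force: 77.9
```

```bash
python3 dz.py
```

```text
[-0.03  0.47 -0.47] [0.4559 0.0217 0.1348]
drive region diff 4.4 4
```

send_rows(linear=[[0, 0, 0.001], [0, 0, 0.0005], [0, 0, 0]], twist=[[0, 0, 0], [0, 0, 0], [0, 0, 0]], gripper=[0, 0, 0])

```text
time: 20.23
ee_pos: [0.4558, 0.0217, 0.1332]
tcp_rot: [-180.0, -2.3, 164.0]
wrist_force: [0.0, -0.6, -0.5]
opening: 0.0134
grasp_force: 77.9
```

send_rows(linear=[[-0.0001, 0, 0.001], [0, 0, 0.0005], [0, 0, 0]], twist=[[0, 0, 0], [0, 0, 0], [0, 0, 0]], gripper=[0, 0, 0])

```text
time: 20.6
ee_pos: [0.4559, 0.0217, 0.1319]
tcp_rot: [180.0, -2.3, 164.0]
wrist_force: [0.6, 0.3, 1.7]
opening: 0.0136
grasp_force: 78.0
```

```bash
python3 dz.py
```

```text
[-0.35 -0.16  1.97] [0.4559 0.0217 0.1319]
drive region diff 10.9 44
```

```bash
cat > prof.py <<'E'
from h import *
b=camera('side').astype(float).mean(2); o=cv2.imread('pics/side0.png').astype(float).mean(2)
for c in(250,258,266): print(c,b[194:226,c].round().astype(int).tolist()); print('  0',o[194:226,c].round().astype(int).tolist())
E
python3 prof.py
```

```text
250 [219, 221, 221, 220, 222, 219, 220, 219, 220, 224, 223, 220, 225, 233, 188, 19, 40, 45, 44, 44, 32, 33, 76, 198, 131, 130, 137, 163, 158, 163, 165, 156]
  0 [214, 215, 214, 214, 215, 215, 214, 212, 216, 219, 217, 216, 217, 222, 238, 60, 32, 43, 41, 52, 36, 29, 48, 193, 114, 128, 125, 146, 152, 150, 157, 151]
258 [224, 221, 221, 220, 221, 220, 222, 221, 221, 223, 222, 221, 219, 222, 228, 248, 17, 35, 42, 43, 47, 34, 33, 35, 137, 132, 127, 126, 193, 157, 155, 161]
  0 [216, 214, 218, 215, 216, 215, 218, 216, 216, 217, 218, 217, 214, 211, 219, 234, 56, 31, 37, 46, 47, 36, 31, 35, 69, 124, 127, 124, 174, 155, 151, 152]
266 [222, 222, 220, 222, 222, 224, 223, 222, 223, 222, 223, 223, 222, 218, 222, 227, 241, 65, 35, 43, 45, 49, 39, 31, 34, 72, 125, 132, 128, 176, 151, 158]
  0 [217, 217, 215, 217, 216, 218, 217, 218, 219, 217, 217, 217, 215, 213, 215, 218, 228, 114, 26, 40, 43, 47, 39, 39, 29, 66, 141, 124, 124, 132, 150, 151]
```

send_rows(linear=[[0, 0, 0.0005], [0, 0, 0.0005], [0, 0, 0]], twist=[[0, 0, 0], [0, 0, 0], [0, 0, 0]], gripper=[0, 0, 0])

```text
time: 21.28
ee_pos: [0.456, 0.0217, 0.1311]
tcp_rot: [180.0, -2.3, 164.0]
wrist_force: [-0.7, -1.0, 4.8]
opening: 0.0136
grasp_force: 78.5
```

```bash
sed -i 's/243:280\])>25/240:280])>60/' dz.py; python3 dz.py
```

```text
[-0.67 -0.14  5.36] [0.456  0.0217 0.1312]
drive region diff 11.5 23
```

send_rows(linear=[[0, 0, 0.0005], [0, 0, 0]], twist=[[0, 0, 0], [0, 0, 0]], gripper=[0, 0])

```text
time: 21.78
ee_pos: [0.456, 0.0217, 0.1307]
tcp_rot: [180.0, -2.3, 164.0]
wrist_force: [-0.2, -0.3, 5.1]
opening: 0.0134
grasp_force: 78.5
```

```bash
python3 dz.py
```

```text
[-0.18 -0.3   5.38] [0.456  0.0217 0.1307]
drive region diff 12.1 30
```

send_rows(linear=[[0, 0, 0.0005], [0, 0, 0.0003], [0, 0, 0]], twist=[[0, 0, 0], [0, 0, 0], [0, 0, 0]], gripper=[0, 0, 0])

```text
time: 22.4
ee_pos: [0.456, 0.0217, 0.1299]
tcp_rot: [180.0, -2.2, 164.0]
wrist_force: [-0.2, -0.6, 4.5]
opening: 0.0135
grasp_force: 78.5
```

```bash
python3 dz.py
```

```text
[-0.04 -0.08  5.07] [0.456  0.0217 0.1299]
drive region diff 13.1 32
```

send_rows(linear=[[0, 0, 0.0005], [0, 0, 0.0003], [0, 0, 0]], twist=[[0, 0, 0], [0, 0, 0], [0, 0, 0]], gripper=[0, 0, 0])

```text
time: 23.02
ee_pos: [0.456, 0.0217, 0.1291]
tcp_rot: [180.0, -2.2, 164.0]
wrist_force: [1.5, -0.7, 5.3]
opening: 0.0135
grasp_force: 78.5
```

```bash
python3 dz.py;python3 prof.py
```

```text
[ 0.14 -0.18  5.39] [0.456  0.0217 0.1291]
drive region diff 14.4 34
250 [218, 223, 220, 221, 220, 222, 221, 221, 223, 225, 222, 221, 226, 242, 63, 31, 39, 42, 48, 36, 30, 33, 122, 126, 134, 133, 184, 162, 158, 161, 161, 155]
  0 [214, 215, 214, 214, 215, 215, 214, 212, 216, 219, 217, 216, 217, 222, 238, 60, 32, 43, 41, 52, 36, 29, 48, 193, 114, 128, 125, 146, 152, 150, 157, 151]
258 [221, 221, 221, 221, 221, 221, 223, 223, 221, 222, 222, 222, 220, 224, 233, 117, 24, 38, 43, 46, 42, 32, 34, 74, 185, 126, 123, 135, 163, 158, 154, 156]
  0 [216, 214, 218, 215, 216, 215, 218, 216, 216, 217, 218, 217, 214, 211, 219, 234, 56, 31, 37, 46, 47, 36, 31, 35, 69, 124, 127, 124, 174, 155, 151, 152]
266 [223, 221, 221, 223, 221, 224, 221, 224, 223, 224, 223, 223, 222, 218, 223, 230, 171, 16, 38, 42, 44, 48, 39, 32, 45, 186, 128, 127, 126, 156, 153, 156]
  0 [217, 217, 215, 217, 216, 218, 217, 218, 219, 217, 217, 217, 215, 213, 215, 218, 228, 114, 26, 40, 43, 47, 39, 39, 29, 66, 141, 124, 124, 132, 150, 151]
```

send_rows(linear=[[0, 0, 0.0005], [0, 0, 0.0003], [0, 0, 0]], twist=[[0, 0, 0], [0, 0, 0], [0, 0, 0]], gripper=[0, 0, 0])

```text
time: 23.7
ee_pos: [0.456, 0.0217, 0.1283]
tcp_rot: [180.0, -2.2, 164.0]
wrist_force: [0.3, 0.8, 5.3]
opening: 0.0138
grasp_force: 78.5
```

```bash
python3 dz.py
```

```text
[ 0.29 -0.19  5.31] [0.456  0.0217 0.1283]
drive region diff 54.3 347
```

send_rows(linear=[[0.0002, 0, -0.005], [0.0004, 0, -0.01], [0.0004, 0, -0.01], [0.0004, 0, -0.01], [0.0004, 0, -0.01], [0.0004, 0, -0.01], [0.001, 0, -0.025], [0.001, 0, -0.025]], twist=[[0, 0, 0], [0, 0, 0], [0, 0, 0], [0, 0, 0], [0, 0, 0], [0, 0, 0], [0, 0, 0], [0, 0, 0]], gripper=[0, 0, 0, 0, 0, 0, 0, 0])

```text
time: 24.95
ee_pos: [0.4556, 0.0217, 0.234]
tcp_rot: [-180.0, -2.3, 164.0]
wrist_force: [0.2, 0.0, -0.6]
opening: 0.0137
grasp_force: 77.9
```

```bash
python3 dz.py;python3 - <<'E'
from h import *
b=camera('side').astype(float).mean(2)
for c in(250,258,266): print(c,b[185:226,c].round().astype(int).tolist())
rel(.4742,-.2910,.236,5.4)
rel(.4705,-.250,.236,5.4)
E
```

```text
[-0.59  0.35 -0.04] [0.4556 0.0217 0.2323]
drive region diff 54.4 337
250 [218, 221, 220, 221, 222, 222, 221, 220, 220, 219, 221, 221, 222, 223, 221, 226, 243, 66, 31, 41, 46, 50, 39, 32, 37, 122, 126, 134, 131, 185, 157, 156, 158, 152, 152, 155, 163, 160, 159, 160, 162]
258 [222, 221, 223, 222, 223, 222, 223, 222, 223, 222, 222, 224, 219, 221, 221, 224, 228, 240, 61, 32, 44, 43, 52, 41, 37, 35, 67, 132, 128, 129, 175, 158, 156, 151, 155, 155, 159, 158, 159, 156, 161]
266 [218, 218, 221, 221, 222, 223, 223, 223, 224, 224, 222, 221, 223, 224, 222, 221, 226, 230, 242, 57, 33, 40, 46, 50, 40, 40, 33, 56, 172, 126, 125, 134, 161, 159, 153, 153, 163, 162, 161, 159, 159]
t 25.25 shift mm [-104.09 -295.36   -8.13] jaw now 73.97 turn z 68.57 tilt 2.37 F [0.78 0.33 0.02]
t 25.25 shift mm [ -89.22 -256.97   -7.53] jaw now 73.97 turn z 68.57 tilt 2.37 F [0.78 0.33 0.02]
```

send_rows(linear=[[-0.015, -0.0425, -0.0012], [-0.015, -0.0425, -0.0012], [-0.015, -0.0425, -0.0012], [-0.015, -0.0425, -0.0012], [-0.015, -0.0425, -0.0012], [-0.015, -0.0425, -0.0012], [-0.0152, -0.0427, -0.0012], [0, 0, 0]], twist=[[0, 0, 0], [0, 0, 0], [0, 0, 0], [0, 0, 0], [0, 0, 0], [0, 0, 0], [0, 0, 0], [0, 0, 0]], gripper=[0, 0, 0, 0, 0, 0, 0, 0])

```text
time: 26.25
ee_pos: [0.4743, -0.2958, 0.2351]
tcp_rot: [180.0, -2.4, 163.8]
wrist_force: [-0.1, 0.3, -0.7]
opening: 0.0134
grasp_force: 78.1
```

send_rows(linear=[[0, 0, 0], [0, 0, 0], [0, 0, 0], [0, 0, 0], [0, 0, 0], [0, 0, 0], [0, 0, 0], [0, 0, 0]], twist=[[-0.04, 0, 0.98], [-0.04, 0, 0.98], [-0.04, 0, 0.98], [-0.04, 0, 0.98], [-0.04, 0, 0.98], [-0.04, 0, 0.98], [-0.04, 0, 0.98], [0, 0, 0]], gripper=[0, 0, 0, 0, 0, 0, 0, 0])

```text
time: 27.25
ee_pos: [0.4747, -0.2928, 0.2366]
tcp_rot: [-180.0, -2.4, 95.4]
wrist_force: [0.1, -0.0, -1.5]
opening: 0.0133
grasp_force: 78.1
```

Run:
```python
from h import *
rel(.4746,-.2935,.177,5.4)
o=bot.get_obs();print(o['ee_pos'],o['tcp_rot'])
print(R.from_euler('xyz',o['tcp_rot'],degrees=True).inv().apply([0,0,-1]))
f=[camera('side') for _ in range(4)]; im=np.mean(f,0).astype(np.uint8); cv2.imwrite('pics/sideE.png',im[:,:,::-1])
tiles(im,[(260,115,50,75,0,0)],'pics/g3.png',8,400,600)
print(proj('side',[[.4746,-.2935,.072],[.4705,-.25,.072],[.4746,-.2935,.145],[.4746,-.2935,.085]]))
```

```text
t 27.25 shift mm [-3.15 -0.15 59.53] jaw now 5.41 turn z 0.01 tilt 2.36 F [ 0.14 -0.02 -1.46]
[ 0.47469026 -0.29279541  0.23660781] [-179.99753779   -2.36042912   95.41217786]
[-4.11856074e-02  4.29372733e-05  9.99151512e-01]
[[279.50295081 160.03070688]
 [281.60768486 168.36246291]
 [279.20733973 137.10604757]
 [279.45204369 156.08326401]]
```

View pics/g3.png

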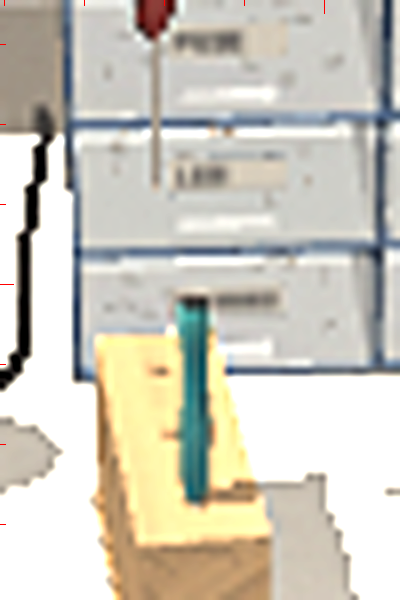

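send_rows(linear=[[-0.0008, 0, 0.02], [-0.0008, 0, 0.02], [-0.0008, 0, 0.018], [0, 0, 0], [0, 0, 0]], twist=[[0, 0, 0], [0, 0, 0], [0, 0, 0], [0, 0, 0], [0, 0, 0]], gripper=[0, 0, 0, 0, 0])

```text
time: 28.08
ee_pos: [0.4751, -0.2936, 0.1797]
tcp_rot: [179.9, -2.3, 95.3]
wrist_force: [0.2, 0.4, -0.1]
opening: 0.0137
grasp_force: 78.1
```

```bash
cat > look2.py <<'E'
from h import *
o=bot.get_obs();p=o['ee_pos'];print(p.round(4),o['tcp_rot'].round(2),o['wrist_force'].round(2))
f=[camera('side') for _ in range(4)]; im=np.mean(f,0).astype(np.uint8); cv2.imwrite('pics/sideF.png',im[:,:,::-1]); b=im.astype(float).mean(2)
e=cv2.imread('pics/sideE.png').astype(float).mean(2)
print(e[157:166,271:289].round().astype(int));print(b[138:166,271:289].round().astype(int))
E
python3 look2.py
```

```text
[ 0.4751 -0.2936  0.1797] [179.94  -2.3   95.34] [ 0.21  0.39 -0.08]
[[132 189 167 170 171 170 163 163 163 164 170 111  68  63  49 146 138 124]
 [133 167 164 165 166 165 158 156 159 162 169 111  63  60  48 142 178 171]
 [135 144 164 164 164 165 160 155 159 161 170 143  63  60  44 184 191 151]
 [138 123 166 163 162 166 161 143 146 148 176 143  63  60  45 182 176 137]
 [111 126 168 162 163 166 164 137  99  81 148 144  64  61  45 181 175  58]
 [ 77 101 168 162 164 163 163 159 160 164 168 141  68  62  46 181 170 203]
 [204  77 168 162 163 164 162 159 153 158 164 142  71  67  48 178 169 177]
 [235  74 144 164 162 163 163 160 154 157 165 142  70  68  38 135 170 160]
 [232  75 122 166 160 162 165 161 155 157 165 143  74  73  40 141 169 163]]
[[138 136 137 138 137 139 147  88  46 150 136 107 113 108 113 113 116 126]
 [138 138 137 136 136 137 140 148 102 146 123 141 142 140 142 141 139 139]
 [139 138 136 137 137 138 139 140 103 140 139 137 138 137 138 137 136 137]
 [139 138 138 136 137 138 138 141 103 141 138 136 136 137 136 136 135 135]
 [137 137 137 137 138 138 139 140 102 140 136 147 157 1
[... 1045 characters left out ...]
 73  70  53 108 140 135]
 [132 190 170 171 172 169 163 161 163 163 171 110  71  62  50 148 142 126]
 [134 169 165 166 167 166 159 157 161 162 170 111  65  59  51 142 180 174]
 [135 145 166 164 165 165 161 157 160 162 171 143  63  62  48  97 125 155]
 [139 124 168 164 165 167 163 144 147 150 180  78  66  62  46 188 180 141]
 [112 127 170 161 164 167 165 138 100  82 150 145  67  60  47 182 176  60]
 [ 76 103 169 162 164 164 163 161 161 166 169 145  69  65  46 182 171 204]
 [205  75 170 165 165 165 165 159 156 160 165 144  69  67  49 178 170 177]
 [235  74 146 165 163 163 164 161 156 158 165 144  72  69  37 135 171 162]
 [233  74 122 166 162 163 167 160 157 158 164 146  73  70  40 142 171 164]]
```

send_rows(linear=[[0.002, -0.0008, 0], [0, 0, 0.004], [0, 0, 0.004], [0, 0, 0], [0, 0, 0]], twist=[[0, 0, 0], [0, 0, 0], [0, 0, 0], [0, 0, 0], [0, 0, 0]], gripper=[0, 0, 0, 0, 0])

```text
time: 28.9
ee_pos: [0.4739, -0.2913, 0.1712]
tcp_rot: [180.0, -2.3, 95.3]
wrist_force: [0.3, 0.1, -0.6]
opening: 0.0135
grasp_force: 78.1
```

```bash
sed -i 's/^print(e.*$/print(b[148:166,271:289].round().astype(int)); print((b-e)[156:170,271:292].round().astype(int))/' look2.py; python3 look2.py
```

```text
[ 0.4739 -0.2913  0.1712] [179.97  -2.32  95.32] [ 0.31  0.15 -0.58]
[[163 162 160 162 159 158 158 149 146 153 146 147 136 137 135 136 137 137]
 [139 137 137 136 126 126 136 137 144 156 136 138 137 138 139 138 138 137]
 [140 136 137 137 132 124 130 136 144 159 137 139 140 142 142 141 140 141]
 [139 137 138 136 137 137 139 137 146 161 118 133 133 139 143 133 120 119]
 [140 137 136 134 130 132 136 137 150 151 120  78  35  36  32 102  73  71]
 [139 139 113 125 132 120 132 130 149 139 121 113  52  52  39 121 101 102]
 [139 136 138 137 138 140 130 116 159 128 115 116  95  89  58 144 131 130]
 [138 137 136 135 134 137 136 135 166 114 148 109  80  77  57 139 142 140]
 [136 137 133 134 136 126 124 125 165  97 214 101  75  70  54 108 140 137]
 [133 190 169 171 172 170 164 164 142  98 177 113  70  63  52 146 140 125]
 [134 169 165 166 167 165 161 162 129 111 175 112  63  59  47 142 180 171]
 [135 145 166 164 165 166 161 159 130 139 173 144  62  60  46 185 192 152]
 [138 124 166 165 165 166 163 146 149 152 178 145  64  60  44 183 176 139]
 [111 126 169 162 163 166 165 139 100  84 124 145  66  6
[... 866 characters left out ...]
2   1   0   1   0   3   2   1   2   2   0   2   1   1   1   0
    1   1   1]
 [  4  -1   1   2   0   2   3   1   2   1   3   2   0   0  -1   1   1   2
    3   0   1]
 [  1   1   2   1   1   0   1   1   1   0   1   1   0   2  -1   2   0   2
    0   1   3]
 [  2   0   0   3   2   2   1   1   1   1   0   2  -1   0   1   1   3   2
    0   1   2]
 [  1   0   2   2   0   0   1   0  -1   0   3   1   0  -1   0   1   1   1
    2   2   0]
 [  2   2   0   2   0   0   1   2   2   3   2   1   1   0  -1  -2   2   1
    1   1   2]
 [  1   0   2   1   1  -1   1   2   2   1   2   0   2  -1   0   0   1  -1
    0   2   1]
 [  1   1   1   0   2   1   1   1   0  -1   3   1   0  -1   1   0   0   3
    2   0   1]]
```

send_rows(linear=[[-0.0001, 0, 0.002], [-0.0001, 0, 0.002], [0, 0, 0.001], [0, 0, 0]], twist=[[0, 0, 0], [0, 0, 0], [0, 0, 0], [0, 0, 0]], gripper=[0, 0, 0, 0])

```text
time: 29.6
ee_pos: [0.4739, -0.2913, 0.166]
tcp_rot: [180.0, -2.3, 95.3]
wrist_force: [-0.2, 0.4, -0.4]
opening: 0.0139
grasp_force: 78.1
```

send_rows(linear=[[0, 0, 0.001], [0, 0, 0.001], [0, 0, 0]], twist=[[0, 0, 0], [0, 0, 0], [0, 0, 0]], gripper=[0, 0, 0])

```text
time: 29.98
ee_pos: [0.4739, -0.2912, 0.1641]
tcp_rot: [180.0, -2.3, 95.3]
wrist_force: [0.1, -0.4, -0.3]
opening: 0.0132
grasp_force: 78.1
```

```bash
python3 look2.py | head -20
```

```text
[ 0.4739 -0.2912  0.1641] [179.97  -2.33  95.32] [ 0.14 -0.39 -0.3 ]
[[163 161 161 161 158 159 160 147 147 155 146 148 136 137 135 136 137 136]
 [141 137 136 137 127 126 137 135 145 158 135 137 138 139 138 139 138 138]
 [139 137 136 138 131 122 130 138 146 158 137 140 141 142 140 142 141 142]
 [140 137 137 137 137 139 138 138 144 135 120 133 132 138 143 133 121 118]
 [140 136 137 133 131 133 137 136 149 116 121  79  32  35  30 100  74  71]
 [140 138 114 124 130 118 132 129 171 120 121 114  52  52  37 120 102 101]
 [139 136 138 138 137 139 128 115 191 121 116 117  94  88  58 144 132 129]
 [140 135 134 135 134 135 136 132 190 120 146 110  81  78  58 139 143 139]
 [137 137 134 133 136 124 123 125 164 101 214 101  73  71  54 106 140 135]
 [132 189 170 171 171 169 165 164 140 102 176 114  68  62  50 148 140 127]
 [132 169 166 166 168 165 161 163 139 105 176 112  64  58  45 142 181 172]
 [136 145 166 165 164 166 161 160 138 106 177 146  63  59  44 186 192 151]
 [140 125 168 165 165 168 162 147 126  99 181 145  63  61  43 182 177 140]
 [110 128 169 161 164 167 165 140  96  85 124 145  65  62  45 182 177  58]
 [ 78 102 169 163 164 164 164 163 162 166 172 143  70  64  47 182 170 204]
 [206  77 170 164 163 165 164 160 155 160 166 144  70  68  48 181 169 179]
 [236  75 146 164 163 163 166 160 156 157 165 143  71  69  37 136 171 161]
 [234  76 123 165 161 163 166 162 156 157 164 144  73  72  40 143 170 163]]
[[  1   1   3  -1   2   0   1   0  40 -32   4  -1   0   2   1  -1   0   0
```

send_rows(linear=[[-0.0001, 0, 0.002], [-0.0001, 0, 0.002], [0, 0, 0.002], [0, 0, 0]], twist=[[0, 0, 0], [0, 0, 0], [0, 0, 0], [0, 0, 0]], gripper=[0, 0, 0, 0])

```text
time: 30.68
ee_pos: [0.4738, -0.2911, 0.1579]
tcp_rot: [180.0, -2.3, 95.3]
wrist_force: [-0.4, 1.4, -0.2]
opening: 0.0136
grasp_force: 78.1
```

send_rows(linear=[[-0.0002, 0, 0.004], [-0.0002, 0, 0.004], [-0.0001, 0, 0.004], [0, 0, 0]], twist=[[0, 0, 0], [0, 0, 0], [0, 0, 0], [0, 0, 0]], gripper=[0, 0, 0, 0])

```text
time: 31.18
ee_pos: [0.4737, -0.2911, 0.1457]
tcp_rot: [180.0, -2.3, 95.3]
wrist_force: [-0.8, -0.3, -0.4]
opening: 0.0135
grasp_force: 78.1
```

send_rows(linear=[[-0.0002, 0, 0.006], [-0.0003, 0, 0.006], [-0.0002, 0, 0.006], [0, 0, 0]], twist=[[0, 0, 0], [0, 0, 0], [0, 0, 0], [0, 0, 0]], gripper=[0, 0, 0, 0])

```text
time: 31.68
ee_pos: [0.4736, -0.291, 0.1274]
tcp_rot: [-180.0, -2.4, 95.3]
wrist_force: [-0.4, -0.3, -0.1]
opening: 0.0137
grasp_force: 78.1
```

send_rows(linear=[[-0.0002, 0, 0.006], [-0.0003, 0, 0.006], [-0.0002, 0, 0.004], [0, 0, 0]], twist=[[0, 0, 0], [0, 0, 0], [0, 0, 0], [0, 0, 0]], gripper=[0, 0, 0, 0])

```text
time: 32.17
ee_pos: [0.4738, -0.2911, 0.1117]
tcp_rot: [180.0, -2.3, 95.3]
wrist_force: [0.2, -0.3, -0.4]
opening: 0.0137
grasp_force: 78.1
```

send_rows(linear=[[-0.0001, 0, 0.002], [0, 0, 0.0015], [0, 0, 0], [0, 0, 0], [0, 0, 0], [0, 0, 0], [0, 0, 0]], twist=[[0, 0, 0], [0, 0, 0], [0, 0, 0], [0, 0, 0], [0, 0, 0], [0, 0, 0], [0, 0, 0]], gripper=[0, 0, 0, 60, 60, 60, 60])

```text
time: 33.05
ee_pos: [0.474, -0.2912, 0.1087]
tcp_rot: [180.0, -2.3, 95.3]
wrist_force: [-0.0, 0.7, 0.2]
opening: 0.0513
grasp_force: 0.0
```

send_rows(linear=[[0.0008, 0, -0.02], [0.0012, 0, -0.03], [0.0012, 0, -0.03], [0.0012, 0, -0.03], [0.001, 0, -0.026], [0, 0, 0], [0, 0, 0]], twist=[[0, 0, 0], [0, 0, 0], [0, 0, 0], [0, 0, 0], [0, 0, 0], [0, -0.236, 0], [0, 0, 0]], gripper=[60, 60, 60, 60, 60, 60, 60])

```text
time: 33.92
ee_pos: [0.4738, -0.2908, 0.2443]
tcp_rot: [180.0, 0.1, 95.4]
wrist_force: [-0.6, -0.2, -0.6]
opening: 0.0513
grasp_force: 0.0
```

Run:
```python
from h import *
im=np.mean([camera('side') for _ in range(4)],0).astype(np.uint8); cv2.imwrite('pics/sideG.png',im[:,:,::-1])
tiles(im,[(230,105,100,140,0,0)],'pics/g4.png',4,400,600); a=cv2.imread('pics/g4.png')
o=cv2.imread('pics/side0.png')[:,:,::-1]; tiles(np.ascontiguousarray(o),[(230,105,100,140,0,0)],'pics/g4.png',4,400,600)
cv2.imwrite('pics/g4.png',np.hstack([a,cv2.imread('pics/g4.png')]))
rel(.5259,.0018,.245,74.3)
```

```text
t 34.125 shift mm [286.77  79.24  -1.09] jaw now 5.33 turn z -68.97 tilt 0.04 F [0.   0.51 0.53]
```

View pics/g4.png

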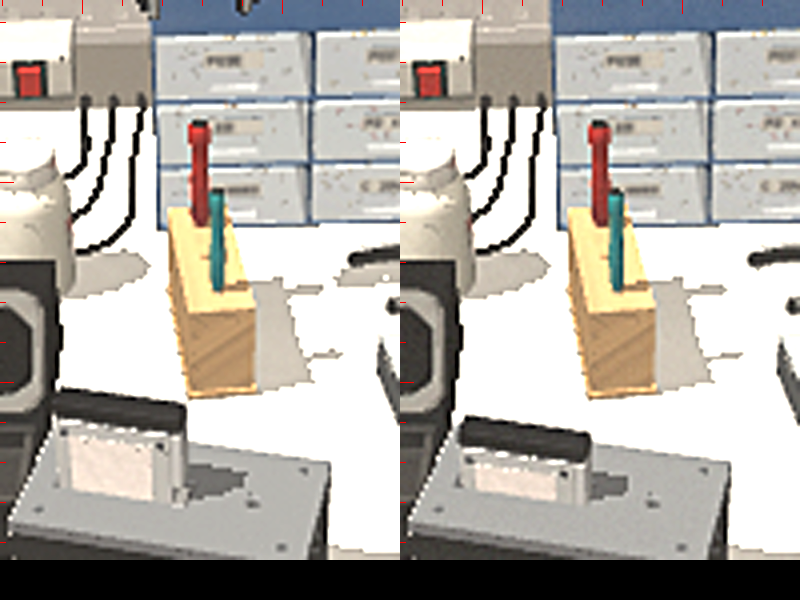

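Run:
```python
from h import *
im=np.mean([camera('top') for _ in range(6)],0); cv2.imwrite('pics/topH.png',im.astype(np.uint8)[:,:,::-1])
b=im.mean(2)
print(b[164:226:2,270:306:1].round().astype(int))
c,s=np.cos(np.radians(-15.6)),np.sin(np.radians(-15.6))
P=lambda u,v,z:[.525+u*c-v*s,.0016+u*s+v*c,z]
print(proj('top',[P(.036,.008,.146),P(.036,-.008,.146),P(-.036,.008,.146),P(-.036,-.008,.146)]).round(1))
```

```text
[[146 143 146 ...  21  20  20]
 [118 107 107 ...  20  20  20]
 [ 95  81  76 ...  20  20  23]
 ...
 [ 71  64  54 ... 113 135 146]
 [ 72  70  69 ... 119 139 147]
 [ 74  73  74 ... 136 146 149]]
[[282.6 169.9]
 [289.3 171.7]
 [274.1 199.1]
 [280.8 201. ]]
```

Run:
```python
from h import *
im=np.ascontiguousarray(np.clip(cv2.imread('pics/topH.png')[:,:,::-1].astype(float)*1.6,0,255).astype(np.uint8))
def fr(x0,y0,a):
    c,s=np.cos(np.radians(a)),np.sin(np.radians(a)); return lambda u,v,z:[x0+u*c-v*s,y0+u*s+v*c,z]
D=fr(.525,.0016,-15.6); K=fr(.4885,.2250,-3.0)
k=9
def tile(c0,r0,w,h,pts):
    t=cv2.resize(im[r0:r0+h,c0:c0+w],None,fx=k,fy=k,interpolation=cv2.INTER_CUBIC)
    for q in proj('top',pts): cv2.circle(t,tuple(int(round(v)) for v in ((q-[c0,r0]+.5)*k-.5)),2,(0,255,0),-1)
    return t
a=tile(265,162,36,44,[D(u,v,.146) for u in(.036,-.036) for v in(.008,-.008)])
b=tile(170,186,50,44,[K(u,.026+v,.112) for u in(.036,-.036) for v in(.008,-.008)]+[K(u,v,.046) for u in(.046,-.046) for v in(-.052,-.036,-.016)]+[K(u,-.052,0) for u in(.046,-.046)])
b=cv2.convertScaleAbs(b,alpha=1.6)
cv2.imwrite('pics/g5.png',np.hstack([a,b])[:,:,::-1])
```

```text
(no output)
```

View pics/g5.png

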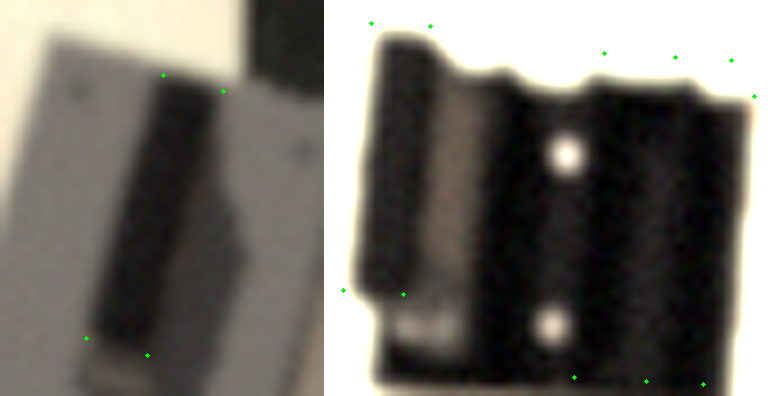

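Run:
```python
from h import *
T=cv2.imread('pics/topH.png').astype(np.float32).mean(2)
def fr(x0,y0,a):
    c,s=np.cos(np.radians(a)),np.sin(np.radians(a)); return lambda u,v,z:[x0+u*c-v*s,y0+u*s+v*c,z]
K=fr(.4879,.2250,-3.0)
def samp(pts):
    q=proj('top',pts).astype(np.float32); return cv2.remap(T,q[:,0].reshape(-1,1),q[:,1].reshape(-1,1),cv2.INTER_CUBIC).ravel()
vs=np.arange(-.064,.066,.002)
for z in(.046,):
    A=np.mean([samp([K(u,v,z) for v in vs]) for u in np.arange(-.03,.031,.005)],0)
    for v,a in zip(vs,A): print(f"{v*1e3:.0f}:{a:.1f}",end=' ')
    print()
us=np.arange(-.066,.068,.002)
for v in(-.044,-.026,-.006,.006):
    print('v',v); A=np.mean([samp([K(u,v+d,.046) for u in us]) for d in(-.004,0,.004)],0)
    for u,a in zip(us,A): print(f"{u*1e3:.0f}:{a:.0f}",end=' ')
    print()
```

```text
-64:141.2 -62:123.4 -60:90.2 -58:52.5 -56:25.4 -54:13.2 -52:8.1 -50:5.2 -48:3.5 -46:3.2 -44:4.2 -42:6.3 -40:8.5 -38:10.7 -36:11.9 -34:12.4 -32:11.3 -30:9.2 -28:6.8 -26:5.0 -24:3.6 -22:2.7 -20:2.7 -18:3.5 -16:6.5 -14:13.1 -12:21.3 -10:28.9 -8:32.2 -6:28.2 -4:19.1 -2:10.3 0:5.5 2:4.3 4:3.3 6:2.4 8:2.9 10:4.7 12:8.0 14:13.6 16:21.4 18:28.8 20:33.5 22:35.4 24:35.2 26:34.1 28:31.1 30:25.4 32:18.8 34:14.7 36:14.4 38:15.7 40:17.5 42:19.8 44:24.2 46:37.1 48:61.7 50:93.9 52:122.9 54:140.8 56:147.8 58:149.4 60:149.5 62:149.3 64:149.4 
v -0.044
-66:103 -64:90 -62:85 -60:85 -58:85 -56:82 -54:71 -52:51 -50:28 -48:11 -46:5 -44:4 -42:5 -40:6 -38:5 -36:4 -34:4 -32:6 -30:7 -28:6 -26:5 -24:5 -22:6 -20:6 -18:6 -16:5 -14:5 -12:6 -10:6 -8:5 -6:5 -4:5 -2:5 0:4 2:5 4:6 6:6 8:5 10:4 12:6 14:6 16:5 18:4 20:5 22:5 24:5 26:6 28:5 30:6 32:12 34:24 36:44 38:72 40:102 42:126 44:140 46:147 48:150 50:151 52:150 54:150 56:150 58:150 60:150 62:150 64:150 66:150 
v -0.026
-66:115 -64:111 -62:106 -60:102 -58:96 -56:87 -54:71 -52:49 -50:25 -48:11 -46:7 -44:9 -42:10 -40:8 -38:7 -36:7 -34:7 -32:6 -30:6 -28:7 -26:6 -24:6 -
[... 407 characters left out ...]
 -24:13 -22:11 -20:10 -18:11 -16:11 -14:11 -12:10 -10:10 -8:10 -6:10 -4:10 -2:11 0:11 2:11 4:11 6:9 8:9 10:16 12:32 14:52 16:66 18:69 20:56 22:36 24:21 26:16 28:14 30:14 32:21 34:39 36:71 38:105 40:128 42:138 44:144 46:146 48:147 50:147 52:148 54:148 56:148 58:148 60:146 62:142 64:130 66:113 
v 0.006
-66:85 -64:84 -62:84 -60:84 -58:84 -56:82 -54:73 -52:53 -50:27 -48:8 -46:3 -44:3 -42:3 -40:3 -38:4 -36:3 -34:3 -32:4 -30:3 -28:4 -26:4 -24:3 -22:3 -20:3 -18:4 -16:4 -14:4 -12:4 -10:4 -8:4 -6:4 -4:3 -2:2 0:3 2:4 4:4 6:4 8:4 10:3 12:3 14:3 16:2 18:4 20:4 22:4 24:5 26:6 28:6 30:6 32:9 34:21 36:41 38:70 40:101 42:125 44:139 46:146 48:149 50:149 52:149 54:149 56:149 58:149 60:148 62:145 64:135 66:118
```

send_rows(linear=[[0.035, 0.01, 0], [0.045, 0.012, 0], [0.045, 0.012, 0], [0.045, 0.012, 0], [0.045, 0.012, 0], [0.04, 0.011, 0], [0.031, 0.009, 0], [0, 0, 0]], twist=[[0, 0, 0], [0, 0, 0], [0, 0, 0], [0, 0, 0], [0, 0, 0], [0, 0, 0], [0, 0, 0], [0, 0, 0]], gripper=[60, 60, 60, 60, 60, 60, 60, 60])

```text
time: 35.42
ee_pos: [0.5252, 0.0024, 0.2444]
tcp_rot: [180.0, 0.0, 95.5]
wrist_force: [0.5, -0.8, 0.5]
opening: 0.0514
grasp_force: 0.0
```

send_rows(linear=[[0, 0, 0], [0, 0, 0], [0, 0, 0], [0, 0, 0], [0, 0, 0], [0, 0, 0], [0, 0, 0], [0, 0, 0]], twist=[[0, 0, -0.99], [0, 0, -0.99], [0, 0, -0.99], [0, 0, -0.99], [0, 0, -0.99], [0, 0, -0.99], [0, 0, -0.97], [0, 0, 0]], gripper=[60, 60, 60, 60, 60, 60, 60, 60])

```text
time: 36.42
ee_pos: [0.5249, -0.0001, 0.2446]
tcp_rot: [-180.0, 0.0, 164.3]
wrist_force: [0.0, 0.4, 0.3]
opening: 0.0512
grasp_force: 0.0
```

Run:
```python
from h import *
rel(.525,.0016,.129,74.4)
```

```text
t 36.425 shift mm [  0.5    1.75 115.61] jaw now 74.3 turn z -0.1 tilt 0.06 F [0.03 0.39 0.28]
```

send_rows(linear=[[0.0005, 0.0015, 0.03], [0, 0, 0.04], [0, 0, 0.03], [0, 0, 0.0155], [0, 0, 0], [0, 0, 0], [0, 0, 0], [0, 0, 0]], twist=[[0, 0, 0], [0, 0, 0], [0, 0, 0], [0, 0, 0], [0, 0, 0], [0, 0, 0], [0, 0, 0], [0, 0, 0]], gripper=[60, 60, 60, 60, 60, 0, 0, 0], grip_force=50)

```text
time: 37.42
ee_pos: [0.5257, 0.0023, 0.1304]
tcp_rot: [180.0, 0.2, 164.4]
wrist_force: [-0.1, 1.4, 5.1]
opening: 0.0149
grasp_force: 51.7
```

send_rows(linear=[[0, 0, 0], [0, 0, 0], [0, 0, 0]], twist=[[0, 0, 0], [0, 0, 0], [0, 0, 0]], gripper=[0, 0, 0])

```text
time: 37.8
ee_pos: [0.5257, 0.0023, 0.1304]
tcp_rot: [180.0, 0.2, 164.4]
wrist_force: [-0.1, 0.6, 6.1]
opening: 0.0151
grasp_force: 51.8
```

send_rows(linear=[[0, 0, -0.005], [0, 0, -0.01], [0, 0, -0.02], [0, 0, -0.025], [0, 0, -0.025], [0, 0, -0.02], [0, 0, 0], [0, 0, 0]], twist=[[0, 0, 0], [0, 0, 0], [0, 0, 0], [0, 0, 0], [0, 0, 0], [0, 0, 0], [0, 0, 0], [0, 0, 0]], gripper=[0, 0, 0, 0, 0, 0, 0, 0])

```text
time: 38.8
ee_pos: [0.5246, 0.0023, 0.2333]
tcp_rot: [-180.0, -0.0, 164.4]
wrist_force: [0.6, -0.0, -1.1]
opening: 0.0155
grasp_force: 50.7
```

Run:
```python
from h import *
o=bot.get_obs();print(o['ee_pos'],o['opening'],o['wrist_force'],o['torque'],o['tcp_rot'])
rel(.4867,.1984,.236,87.1)
f=np.mean([camera('side') for _ in range(4)],0); cv2.imwrite('pics/sideI.png',f.astype(np.uint8)[:,:,::-1]); b=f.mean(2)
p=o['ee_pos']; c,s=np.cos(np.radians(-15.7)),np.sin(np.radians(-15.7))
q=proj('side',[[p[0]+u*c-.008*s,p[1]+u*s+.008*c,p[2]-.087+h] for u in(.036,-.036) for h in(0,.104)]); print(q.round(1))
r0=int(q[0,1]);
np.set_printoptions(linewidth=220)
C0=int(q[0,0])-8
for r in range(int(q[1,1])+8,int(q[:,1].max())+6,4): print(r,b[r,C0:C0+16].round().astype(int), b[r,C0+28:C0+50].round().astype(int))
```

```text
[0.52463371 0.00228628 0.23333528] 0.015464615912425048 [ 0.64473772 -0.02345855 -1.10671667] [-0.03417632 -0.007066   -0.00032238] [-1.79963488e+02 -2.51232224e-02  1.64416142e+02]
t 38.8 shift mm [ 89.23 178.71  -2.74] jaw now 74.42 turn z -12.68 tilt 0.04 F [ 0.64 -0.02 -1.11]
[[244.1 204.2]
 [240.6 163. ]
 [276.6 208.8]
 [275.8 167.3]]
171 [ 33  35  35  23 137 138 133 125 126 122 118 127 134 159 171 218] [ 30  27  29  29  28  30  30  31  32  33  28  43 104 176 170 170 169 177 114  66  69  51]
175 [ 38  37  35  32  21 150 141 119 103 168 162 162 165 152 176 157] [111 104 109 106 108 104 107 116 109 110 112  82  74 173 165 168 170 175 136  56  61  49]
179 [123 114 104  56  14 149 134 130 123 167 162 158 155 162 164 163] [130 130 123 104 108 108 107 106 105 111 112  84  74 174 163 164 168 170 170 171 172 173]
183 [120 119 123  98  93  57 137 133 123 147 166 161 163 160 155 158] [130 133 134 102 105 107 106 107 100 110 112  92  82 110 103 106  87  89  86  89  82  82]
187 [ 31  21 102 110  98  25 143 134 125 132 167 162 163 162 164 160] [126 131 132 105 104 107 107 108 104 110 112  96
[... 301 characters left out ...]
132 116 108 108  98  85  99 101  90  94  98 101 103 101  99]
199 [ 23  20 134 128  82  40   8 145 132 128 127 125 126 128 130 128] [126 131 130 131 128 133 131 130 120 137 139 113  84  95 101 100  98  95  98 100  99 100]
203 [120 119 119 122  82  36   5 208 131 130 128 126 125 125 128 127] [125 129 128 132 132 132 133 132 123 137 137 123  81 104 178 170 136 118 115 116  90  81]
207 [ 78  70  33  33  38  25  12  66 246 231 229 230 232 236 235 236] [118 122 122 126 126 128 131 127 125 135 137 120  73 246 230 223 223 220 218 218 220 223]
211 [ 53  54  51  40  40  24   7 162 111 109 109 104 141 138 171 209] [222 222 221 220 222 223 224 224 226 226 225 224 224 224 221 223 222 225 225 225 225 223]
```

send_rows(linear=[[0.018, 0.036, 0], [0.018, 0.036, 0], [0.018, 0.036, 0], [0.018, 0.036, 0], [0.0172, 0.0347, -0.003], [0, 0, 0], [0, 0, 0], [0, 0, 0]], twist=[[0, 0, 0], [0, 0, 0], [0, 0, 0], [0, 0, 0], [0, 0, 0], [0, 0, -0.64], [0, 0, -0.63], [0, 0, 0]], gripper=[0, 0, 0, 0, 0, 0, 0, 0])

```text
time: 40.0
ee_pos: [0.4868, 0.1984, 0.2365]
tcp_rot: [-180.0, -0.0, 177.1]
wrist_force: [0.3, -0.4, -1.4]
opening: 0.0152
grasp_force: 50.7
```

Run:
```python
from h import *
rel(.4867,.1984,.141,87.1)
print(bot.get_obs()['ee_pos'])
im=np.mean([camera('top') for _ in range(4)],0); cv2.imwrite('pics/topJ.png',im.astype(np.uint8)[:,:,::-1])
im=np.mean([camera('side') for _ in range(4)],0); cv2.imwrite('pics/sideJ.png',im.astype(np.uint8)[:,:,::-1])
np.set_printoptions(linewidth=250)
b=im.mean(2)
print(proj('side',[[.4867+u,.1984+.008,.149+h-.149+.149] for u in(.036,-.036) for h in(0,.1)]).round(1))
for r in range(262,300,3): print(r,b[r,250:268].round().astype(int),b[r,292:312].round().astype(int))
```

```text
t 40.0 shift mm [1.300e-01 6.000e-02 9.552e+01] jaw now 87.09 turn z -0.01 tilt 0.05 F [ 0.33 -0.4  -1.42]
[0.48682992 0.19841247 0.23651877]
[[262.6 275.2]
 [260.3 232.5]
 [303.9 273.7]
 [305.6 231. ]]
262 [ 42  47  45  46  46  47  48  47  47  36 117 132 128 126 124 123 126 125] [129 128 111 114 113 112 124 115 116 122 101  41  47  45  38  52 157 146 144 142]
265 [243 248 140 146 151 154 156 119 113  78 113 128 128 126 122 126 125 125] [128 127 128 129 130 110 119 116 118 125  76  43  46  42  51 165 150 145 146 144]
268 [227 227 227 227 227 227 228 230 233 240 183 115 126 127 124 123 125 124] [126 126 128 130 126 127 122 116 116 124  75  43  45  34 122 150 146 144 147 147]
271 [228 229 226 226 227 225 226 226 229 235 206 112 130  50  50 106 128 123] [128 130  71  44  65 130 115 134 135 122  50  38  33 121 156 147 145 143 142 143]
274 [228 228 228 228 228 228 227 227 228 231 242 118 119 120 118 120 107 105] [122 122 122 122 120 120 108 127 124 119 223 247 244 247 130 243 239 237 231 231]
277 [229 229 229 229 229 227 228 227 227 227 228 228 230 229 230 229 229 230] [231 230 231 231 23
[... 482 characters left out ...]
229 228 228 230 230 230 229 229 228 229 230 229 229 229 229]
289 [225 211 194 183 176 175 186 206 218 227 232 232 233 233 233 233 234 234] [230 231 229 228 229 229 229 230 230 229 227 228 229 228 228 227 228 229 230 231]
292 [226 233 233 233 233 232 231 231 231 230 231 231 231 231 230 228 220 206] [229 230 229 230 229 229 230 229 229 227 227 228 228 229 230 228 229 230 229 229]
295 [232 232 233 231 231 229 231 231 231 231 229 230 229 229 231 232 231 228] [230 230 230 232 229 229 229 229 230 230 230 230 229 228 227 228 227 228 229 229]
298 [233 233 232 232 233 232 232 232 232 231 231 232 232 232 231 232 232 232] [230 230 230 232 231 231 231 231 230 229 229 230 228 229 230 229 230 229 230 231]
```

send_rows(linear=[[0.0025, -0.0005, 0.02], [0, 0, 0.025], [0, 0, 0.025], [0, 0, 0.02], [0, 0, 0.005], [0, 0, 0], [0, 0, 0]], twist=[[0, 0, 0], [0, 0, 0], [0, 0, 0], [0, 0, 0], [0, 0, 0], [0, 0, 0], [0, 0, 0]], gripper=[0, 0, 0, 0, 0, 0, 0])

```text
time: 41.28
ee_pos: [0.485, 0.1981, 0.143]
tcp_rot: [180.0, 0.1, 177.1]
wrist_force: [-0.1, -0.4, -1.7]
opening: 0.0156
grasp_force: 50.7
```

send_rows(linear=[[0, 0, 0.001], [0, 0, 0.001], [0, 0, 0.001], [0, 0, 0.001], [0, 0, 0]], twist=[[0, 0, 0], [0, 0, 0], [0, 0, 0], [0, 0, 0], [0, 0, 0]], gripper=[0, 0, 0, 0, 0])

```text
time: 41.9
ee_pos: [0.4845, 0.1979, 0.1378]
tcp_rot: [-180.0, 0.0, 177.1]
wrist_force: [-0.8, -0.4, -1.8]
opening: 0.0154
grasp_force: 50.7
```

```bash
cat > fz.py <<'E'
from h import *
a=[]
for i in range(5): camera('top'); o=bot.get_obs(); a.append(np.r_[o['wrist_force'],o['torque']])
print(np.mean(a,0).round(3),o['ee_pos'].round(4),o['opening'],o['tcp_rot'].round(2))
E
python3 fz.py
python3 - <<'E'
from h import *
b=camera('top').astype(float).mean(2)
np.set_printoptions(linewidth=250)
print(b[186:240:3,170:220].round().astype(int))
E
```

```text
[ 5.700e-02 -1.780e-01 -1.506e+00 -1.000e-03  2.100e-02 -2.400e-02] [0.4846 0.1979 0.138 ] 0.014794488177785036 [-1.7997e+02  4.0000e-02  1.7712e+02]
[[121 117 117 114 112 113 110 110 105 104  99  99  97  92  90  85  81  76  69  64  59  57  54  46  41  37  35  32  30  32  27  31  41  88 123 140 140 144 144 144 144 142 145 144 146 146 145 141 145 140]
 [122 123 118 116 116 118 117 110 111 107 104 102 100  98  94  92  88  83  79  76  73  69  65  49  50  43  35  33  37  31  30  20  15  36  70 105 126 134 139 144 143 144 144 145 145 146 144 140 130 127]
 [123 126 124 122 121 117 115 112 111 109 106 107 103 101  95  93  89  85  85  81  77  74  70  69  60  53  49  42  30  29  21   6   6   6   7  15  25  50  87 115 124 112 103  99  84  72  63  59  62  90]
 [128 125 126 123 123 117 118 114 115 110 112 108 107 102 103 102  96  92  93  87  81  80  72  73  68  67  58  51  43  24  11   7   5  10   3   3  12  22  34  43  47  42  38  33  30  33  39  40  41  68]
 [126 130 126 125 124 122 121 121 116 112 112 112 108 105 106 100 101  97  93  92  89  84  83  78  73  68  70  59  61  50  34  18   7   6 
[... 2004 characters left out ...]
3 100  99 100  93  92  92  89  81  81  78  73  71  69  63  60  58  50  64  93 129 141 143]
 [141 142 136 139 139 140 136 138 135 132 133 131 128 126 127 126 124 122 119 124 117 115 117 111 112 110 107 107 105 103 102  99  94  91  91  90  84  78  77  77  74  66  66  62  60  56  64  92 125 140]
 [142 143 140 141 141 140 140 140 138 132 134 134 131 130 130 124 126 121 123 120 119 119 119 114 111 112 111 107 106 103 104 100  99  95  94  90  86  82  84  81  80  76  68  67  62  55  55  59  84 116]
 [143 143 142 142 139 143 144 138 139 138 136 133 131 134 131 130 126 125 122 124 122 119 117 119 117 113 112 112 110 106 105 100 100 100  97  93  93  88  86  81  81  75  75  68  71  61  57  56  56  79]]
```

send_rows(linear=[[0, 0, 0.001], [0, 0, 0.001], [0, 0, 0.001], [0, 0, 0]], twist=[[0, 0, 0], [0, 0, 0], [0, 0, 0], [0, 0, 0]], gripper=[0, 0, 0, 0])

```text
time: 42.7
ee_pos: [0.4845, 0.1979, 0.1348]
tcp_rot: [-180.0, 0.0, 177.1]
wrist_force: [-0.4, 0.2, -1.6]
opening: 0.0153
grasp_force: 50.7
```

send_rows(linear=[[0, 0, 0.001], [0, 0, 0.001], [0, 0, 0]], twist=[[0, 0, 0], [0, 0, 0], [0, 0, 0]], gripper=[0, 0, 0])

```text
time: 43.08
ee_pos: [0.4845, 0.1979, 0.1329]
tcp_rot: [-180.0, 0.0, 177.1]
wrist_force: [0.7, -0.3, -1.1]
opening: 0.0155
grasp_force: 50.7
```

send_rows(linear=[[0, 0, 0.001], [0, 0, 0.001], [0, 0, 0]], twist=[[0, 0, 0], [0, 0, 0], [0, 0, 0]], gripper=[0, 0, 0])

```text
time: 43.45
ee_pos: [0.4845, 0.1979, 0.1308]
tcp_rot: [-180.0, 0.0, 177.1]
wrist_force: [0.0, -0.3, -0.9]
opening: 0.0148
grasp_force: 50.7
```

send_rows(linear=[[0, 0, 0.001], [0, 0, 0.001], [0, 0, 0.001], [0, 0, 0]], twist=[[0, 0, 0], [0, 0, 0], [0, 0, 0], [0, 0, 0]], gripper=[0, 0, 0, 0])

```text
time: 43.95
ee_pos: [0.4845, 0.1979, 0.1278]
tcp_rot: [-180.0, 0.0, 177.1]
wrist_force: [-0.1, -0.7, -1.4]
opening: 0.0151
grasp_force: 50.7
```

```bash
python3 fz.py
```

```text
[-7.300e-02 -7.400e-02 -1.355e+00 -1.500e-02 -7.000e-03  1.000e-03] [0.4846 0.1979 0.128 ] 0.015096358355245303 [-1.7997e+02  4.0000e-02  1.7712e+02]
```

send_rows(linear=[[0, 0, 0.002], [0, 0, 0.002], [0, 0, 0.002], [0, 0, 0.002], [0, 0, 0]], twist=[[0, 0, 0], [0, 0, 0], [0, 0, 0], [0, 0, 0], [0, 0, 0]], gripper=[0, 0, 0, 0, 0])

```text
time: 44.82
ee_pos: [0.4845, 0.1979, 0.1197]
tcp_rot: [-180.0, 0.0, 177.1]
wrist_force: [-0.2, 0.2, -1.4]
opening: 0.0152
grasp_force: 50.7
```

send_rows(linear=[[0, 0, 0.001], [0, 0, 0.001], [0, 0, 0]], twist=[[0, 0, 0], [0, 0, 0], [0, 0, 0]], gripper=[0, 0, 0])

```text
time: 45.2
ee_pos: [0.4845, 0.1979, 0.1179]
tcp_rot: [-180.0, 0.0, 177.1]
wrist_force: [0.2, 0.9, -1.5]
opening: 0.0149
grasp_force: 50.7
```

send_rows(linear=[[0, 0, 0.001], [0, 0, 0.001], [0, 0, 0]], twist=[[0, 0, 0], [0, 0, 0], [0, 0, 0]], gripper=[0, 0, 0])

```text
time: 45.58
ee_pos: [0.4845, 0.1979, 0.1158]
tcp_rot: [-180.0, 0.0, 177.1]
wrist_force: [-0.1, 0.5, -1.4]
opening: 0.0154
grasp_force: 50.7
```

```bash
python3 fz.py
```

```text
[-0.086 -0.092 -1.667  0.006  0.003  0.003] [0.4846 0.1979 0.116 ] 0.015022060212194484 [-1.7997e+02  4.0000e-02  1.7712e+02]
```

Below the end walls without contact; continue to near the floor.

send_rows(linear=[[0, 0, 0.002], [0, 0, 0.002], [0, 0, 0.001], [0, 0, 0]], twist=[[0, 0, 0], [0, 0, 0], [0, 0, 0], [0, 0, 0]], gripper=[0, 0, 0, 0])

```text
time: 46.32
ee_pos: [0.4845, 0.1979, 0.1108]
tcp_rot: [-180.0, 0.0, 177.1]
wrist_force: [0.2, 0.9, -1.4]
opening: 0.0155
grasp_force: 50.7
```

send_rows(linear=[[0, 0, 0.002], [0, 0, 0.002], [0, 0, 0.002], [0, 0, 0]], twist=[[0, 0, 0], [0, 0, 0], [0, 0, 0], [0, 0, 0]], gripper=[0, 0, 0, 0])

```text
time: 46.82
ee_pos: [0.4845, 0.1979, 0.1047]
tcp_rot: [-180.0, 0.0, 177.1]
wrist_force: [-0.0, 0.3, -1.4]
opening: 0.0152
grasp_force: 50.7
```

send_rows(linear=[[0, 0, 0.002], [0, 0, 0.002], [0, 0, 0.001], [0, 0, 0]], twist=[[0, 0, 0], [0, 0, 0], [0, 0, 0], [0, 0, 0]], gripper=[0, 0, 0, 0])

```text
time: 47.32
ee_pos: [0.4846, 0.1979, 0.0999]
tcp_rot: [-180.0, 0.0, 177.1]
wrist_force: [0.3, 0.3, -1.6]
opening: 0.0149
grasp_force: 50.7
```

send_rows(linear=[[0, 0, 0.001], [0, 0, 0.001], [0, 0, 0.001], [0, 0, 0]], twist=[[0, 0, 0], [0, 0, 0], [0, 0, 0], [0, 0, 0]], gripper=[0, 0, 0, 0])

```text
time: 47.82
ee_pos: [0.4846, 0.1979, 0.0969]
tcp_rot: [-180.0, 0.0, 177.1]
wrist_force: [1.5, -0.0, -0.9]
opening: 0.0153
grasp_force: 50.7
```

send_rows(linear=[[0, 0, 0.001], [0, 0, 0]], twist=[[0, 0, 0], [0, 0, 0]], gripper=[0, 0])

```text
time: 48.08
ee_pos: [0.4846, 0.198, 0.0965]
tcp_rot: [-180.0, 0.1, 177.1]
wrist_force: [-3.2, -0.3, 5.4]
opening: 0.0151
grasp_force: 51.4
```

```bash
python3 fz.py
```

```text
[-2.838 -0.536  5.654 -0.168  0.575 -0.03 ] [0.4847 0.198  0.0965] 0.015126438391295969 [-1.7999e+02  7.0000e-02  1.7712e+02]
```

send_rows(linear=[[0, 0, 0], [0, 0, 0], [0, 0, 0], [0, 0, 0], [0, 0, 0]], twist=[[0, 0, 0], [0, 0, 0], [0, 0, 0], [0, 0, 0], [0, 0, 0]], gripper=[35, 35, 35, 35, 35])

```text
time: 48.95
ee_pos: [0.4846, 0.1979, 0.0959]
tcp_rot: [-180.0, 0.0, 177.1]
wrist_force: [0.8, -0.9, -0.2]
opening: 0.0301
grasp_force: 0.0
```

send_rows(linear=[[0, 0, -0.01], [0, 0, -0.03], [0, 0, -0.04], [0, 0, -0.04], [0, 0, -0.03], [0, 0, 0]], twist=[[0, 0, 0], [0, 0, 0], [0, 0, 0], [0, 0, 0], [0, 0, 0], [0, 0, 0]], gripper=[35, 35, 35, 35, 35, 35])

```text
time: 49.7
ee_pos: [0.4853, 0.1983, 0.2491]
tcp_rot: [179.9, 0.3, 177.1]
wrist_force: [-0.2, -0.4, 0.8]
opening: 0.0299
grasp_force: 0.0
```

send_rows(linear=[[0.05, 0, 0], [0.05, 0, 0], [0.05, 0, 0], [0, 0, 0]], twist=[[0, 0, 0], [0, 0, 0], [0, 0, 0], [0, 0, 0]], gripper=[35, 35, 35, 35])

```text
time: 50.2
ee_pos: [0.3324, 0.2055, 0.2461]
tcp_rot: [180.0, 0.1, 177.2]
wrist_force: [0.5, 0.3, 0.1]
opening: 0.0298
grasp_force: 0.0
```

Run:
```python
from h import *
np.set_printoptions(linewidth=250)
s=np.mean([camera('side') for _ in range(4)],0); t=np.mean([camera('top') for _ in range(4)],0)
cv2.imwrite('pics/sideZ.png',s.astype(np.uint8)[:,:,::-1]);cv2.imwrite('pics/topZ.png',t.astype(np.uint8)[:,:,::-1])
b=s.mean(2); o=cv2.imread('pics/side0.png').astype(float).mean(2)
for c in(268,282,296): print(c,b[272:322,c].round().astype(int).tolist())
for r in(285,290,295,300,304): print(r,b[r,252:312].round().astype(int).tolist())
c,sn=np.cos(np.radians(-2.9)),np.sin(np.radians(-2.9))
for v,n in((-.026,'slot0'),(.026,'stored')):
  print(n,proj('side',[[.488+u*c-(v+w)*sn,.2244+u*sn+(v+w)*c,.112] for u in(.036,-.036) for w in(-.008,.008)]).round(1).tolist())
d=np.abs(s.mean(2)-o); print('stored/stand change', (d[305:360,255:312]>40).sum(), (d[130:205,265:300]>40).sum())
T=t.mean(2).astype(np.float32)
K=lambda u,v,z:[.488+u*c-v*sn,.2244+u*sn+v*c,z]
def samp(p): q=proj('top',p).astype(np.float32); return cv2.remap(T,q[:,0].reshape(-1,1),q[:,1].reshape(-1,1),cv2.INTER_CUBIC).ravel()
vs=np.arange(-.06,.061,.003)
print(dict(zip((vs*1e3).round().astype(int).tolist(),np.mean([samp([K(u,v,.112) for v in vs]) for u in np.arange(-.025,.026,.005)],0).round().astype(int).tolist())))
```

```text
268 [225, 226, 225, 226, 226, 224, 223, 225, 228, 236, 251, 23, 47, 52, 53, 54, 55, 60, 49, 44, 50, 197, 113, 130, 129, 135, 139, 140, 142, 141, 129, 130, 134, 139, 56, 50, 53, 55, 55, 54, 55, 59, 49, 44, 48, 203, 127, 128, 128, 152]
282 [227, 226, 226, 225, 227, 227, 227, 228, 228, 234, 250, 21, 46, 50, 52, 51, 52, 59, 45, 44, 45, 125, 122, 128, 123, 178, 150, 151, 149, 151, 149, 153, 157, 166, 57, 48, 52, 52, 54, 53, 54, 60, 44, 45, 42, 113, 108, 109, 126, 177]
296 [151, 243, 231, 230, 230, 229, 228, 228, 230, 234, 248, 67, 43, 50, 50, 54, 54, 61, 46, 41, 49, 201, 117, 131, 55, 90, 113, 129, 126, 126, 127, 128, 128, 134, 76, 48, 52, 52, 51, 53, 52, 62, 46, 47, 46, 128, 125, 134, 55, 68]
285 [229, 230, 231, 231, 230, 230, 229, 229, 231, 233, 251, 65, 42, 51, 53, 54, 52, 52, 53, 53, 51, 53, 52, 53, 52, 53, 52, 51, 51, 50, 50, 51, 51, 51, 51, 48, 51, 50, 51, 49, 50, 52, 52, 51, 50, 51, 49, 49, 50, 42, 63, 251, 233, 227, 229, 228, 227, 229, 228, 228]
290 [177, 189, 200, 205, 217, 223, 228, 230, 231, 235, 252, 68, 35, 46, 45, 48, 49, 45, 48, 46, 46, 45, 48, 45, 48, 45, 47, 46, 46, 46, 4
[... 856 characters left out ...]
56, 158, 157, 157, 157, 156, 156, 157, 155, 158, 157, 155, 155, 156, 153, 153, 158, 160, 135, 126, 128, 128, 129, 133, 106, 135, 140, 82, 40, 30, 121, 245, 232, 229, 229, 230, 231]
slot0 [[263.6, 281.5], [263.2, 288.3], [302.9, 281.6], [303.2, 288.5]]
stored [[262.3, 304.5], [261.9, 312.1], [303.9, 304.7], [304.2, 312.4]]
stored/stand change 49 10
{-60: 22, -57: 18, -54: 13, -51: 14, -48: 24, -45: 36, -42: 39, -39: 35, -36: 22, -33: 14, -30: 15, -27: 15, -24: 15, -21: 18, -18: 23, -15: 23, -12: 19, -9: 15, -6: 11, -3: 12, 0: 19, 3: 31, 6: 39, 9: 40, 12: 35, 15: 24, 18: 13, 21: 14, 24: 15, 27: 15, 30: 30, 33: 78, 36: 129, 39: 149, 42: 152, 45: 152, 48: 152, 51: 152, 54: 152, 57: 152, 60: 152}
```

```bash
python3 -c "
from workcell import ticket
print(ticket.job_done())"
```

```text
the job is handed in; nothing more can be done
None
```

The job is handed in at about 50 s of the 72 s: the drive came free at about 6 N on the catch, the long driver is back in its own hole in the stand, and the drive is seated in the rack's empty slot. Camera checks before hand-in agreed with this, but no verdict came back.

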